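Pack the tabbed blocks in their fitted box

TASK

Lift the lid off the wooden box by its knob and lay it flat on the bench, then put every tabbed block that is on the bench into a pocket of its own, lying on its flat face with the tab in the pocket's narrow neck; tip over on to their flat face those that stand on end. When all are in, put the lid back so that it sits fully home on the box, and leave the pliers, tape measure and offcut where they are.

Things in the scene. Friction and masses are not known exactly. Their poses are not given: they have to be found in the camera images.
- box: open wooden box fixed to the bench, 200 (x) x 232 (y) x 42 high, walls 8, floor 6 thick, brass card frame on its -x side. Origin: centre of its underside. Six equal pockets between bars 8 high on the floor; any may be used; see pocket_1. A block in its pocket has its origin 6 mm above the box's. Pocket centres in the box frame: x -44, 44; y -64, 0, 64.
- pocket_1 (a point): centre of the pocket at x 44, y 64 mm of the box, on the box floor, box axes. Each pocket has a block's outline with 4 mm play all round: 60 long x 40 wide at the -x end for the body, then a neck 20 long x 28 wide at the +x end for the tab, so all tabs point to the box's +x.
- lid: loose lid, 0.2 to 0.4 kg: top board 200 x 232 x 8 on a locating board 174 x 206 x 6 that fits the box mouth with 5 mm play, either way round; oblong knob 18 (x) x 56 (y) x 28 high in its middle. Origin: centre of its underside; top face z = 14, knob top 42. At first on the box, origin 36 above the box's. Bench free for it: x 0.38 to 0.62, right of the box to y = -0.46.
- block_1: light wood block: body 52 x 32 x 24 high with a tab 20 long, 18 wide, 12 high at one end (72 overall, 0.06 kg). One broad face is flat all along; on the other the tab is stepped down 12 and a dark screw hole shows. Origin: middle of the flat face's 72 mm; +x to the tab (body x -36 to 16, tab 16 to 36), +z from flat to stepped face.
- block_2: a tabbed block of the same shape, size and frame as block_1. Blocks 1 to 4 lie on their flat face at the start, turned any way, left (+y) of the box; any may be absent.
- block_3: a tabbed block of the same shape, size and frame as block_1.
- block_4: a tabbed block of the same shape, size and frame as block_1.
- block_5: a tabbed block of the same shape, size and frame as block_1; this one stands at the start on its plain end, tab up (72 mm high on a 32 x 24 mm foot), turned any way, left (+y) of the box; pushed gently high on its stepped side it tips over on to its flat face. May be absent.
- block_6: a tabbed block of the same shape, size and frame as block_1; this one stands at the start on its plain end, tab up (72 mm high on a 32 x 24 mm foot), turned any way, left (+y) of the box; pushed gently high on its stepped side it tips over on to its flat face. May be absent.
- block_1_tip (a point): middle of the tab's end face of block_1, at (36, 0, 6) mm in its frame
- block_2_tip (a point): middle of the tab's end face of block_2, at (36, 0, 6) mm in its frame
- block_3_tip (a point): middle of the tab's end face of block_3, at (36, 0, 6) mm in its frame
- block_4_tip (a point): middle of the tab's end face of block_4, at (36, 0, 6) mm in its frame
- block_5_tip (a point): middle of the tab's end face of block_5, at (36, 0, 6) mm in its frame
- block_6_tip (a point): middle of the tab's end face of block_6, at (36, 0, 6) mm in its frame
- pliers: blue-handled pliers lying left of the blocks, 54 x 170 x 15 mm, a bystander
- tape_measure: yellow tape measure standing behind the work, 36 x 87 x 64 mm, a bystander
- offcut: wood offcut 50 x 72 x 20 mm lying behind the box, a bystander
Things that resemble listed ones, but are neither listed nor needed, are in the scene too. What is shaped like the block_1 but green is not meant.

How it is judged:
On the way, in this order (a step that is already met when the one before it is completed fails the run):
1. the lid lies flat on the bench, knob up (height (world z) of lid below 0.006 m and angle between lid's own z axis and vertical below 0.06 rad and linear speed of lid below 0.03 m/s and contact force between the fingers and lid below 0.2 N), for 0.2 s.
2. every block lies in a pocket, flat face down, tab in the neck (((x of block_1 in the frame of box between -0.053 and -0.035 m and x of block_1_tip in the frame of box between -0.018 and 0.002 m) or (x of block_1 in the frame of box between 0.035 and 0.053 m and x of block_1_tip in the frame of box between 0.07 and 0.09 m)) and (y of block_1 in the frame of box between -0.073 and -0.055 m or y of block_1 in the frame of box between -0.009 and 0.009 m or y of block_1 in the frame of box between 0.055 and 0.073 m) and z of block_1 in the frame of box between 0.001 and 0.01 m and angle between each of block_1, block_2, block_3, block_4, block_5, block_6's own z axis and vertical below 0.1 rad and linear speed of each of block_1, block_2, block_3, block_4, block_5, block_6 below 0.02 m/s and ((x of block_2 in the frame of box between -0.053 and -0.035 m and x of block_2_tip in the frame of box between -0.018 and 0.002 m) or (x of block_2 in the frame of box between 0.035 and 0.053 m and x of block_2_tip in the frame of box between 0.07 and 0.09 m)) and (y of block_2 in the frame of box between -0.073 and -0.055 m or y of block_2 in the frame of box between -0.009 and 0.009 m or y of block_2 in the frame of box between 0.055 and 0.073 m) and z of block_2 in the frame of box between 0.001 and 0.01 m and ((x of block_3 in the frame of box between -0.053 and -0.035 m and x of block_3_tip in the frame of box between -0.018 and 0.002 m) or (x of block_3 in the frame of box between 0.035 and 0.053 m and x of block_3_tip in the frame of box between 0.07 and 0.09 m)) and (y of block_3 in the frame of box between -0.073 and -0.055 m or y of block_3 in the frame of box between -0.009 and 0.009 m or y of block_3 in the frame of box between 0.055 and 0.073 m) and z of block_3 in the frame of box between 0.001 and 0.01 m and ((x of block_4 in the frame of box between -0.053 and -0.035 m and x of block_4_tip in the frame of box between -0.018 and 0.002 m) or (x of block_4 in the frame of box between 0.035 and 0.053 m and x of block_4_tip in the frame of box between 0.07 and 0.09 m)) and (y of block_4 in the frame of box between -0.073 and -0.055 m or y of block_4 in the frame of box between -0.009 and 0.009 m or y of block_4 in the frame of box between 0.055 and 0.073 m) and z of block_4 in the frame of box between 0.001 and 0.01 m and ((x of block_5 in the frame of box between -0.053 and -0.035 m and x of block_5_tip in the frame of box between -0.018 and 0.002 m) or (x of block_5 in the frame of box between 0.035 and 0.053 m and x of block_5_tip in the frame of box between 0.07 and 0.09 m)) and (y of block_5 in the frame of box between -0.073 and -0.055 m or y of block_5 in the frame of box between -0.009 and 0.009 m or y of block_5 in the frame of box between 0.055 and 0.073 m) and z of block_5 in the frame of box between 0.001 and 0.01 m and ((x of block_6 in the frame of box between -0.053 and -0.035 m and x of block_6_tip in the frame of box between -0.018 and 0.002 m) or (x of block_6 in the frame of box between 0.035 and 0.053 m and x of block_6_tip in the frame of box between 0.07 and 0.09 m)) and (y of block_6 in the frame of box between -0.073 and -0.055 m or y of block_6 in the frame of box between -0.009 and 0.009 m or y of block_6 in the frame of box between 0.055 and 0.073 m) and z of block_6 in the frame of box between 0.001 and 0.01 m and height (world z) of lid below 0.006 m), for 0.2 s.
3. the lid is home on the box (horizontal distance between lid and box below 0.009 m and z of lid in the frame of box between 0.03 and 0.039 m and angle between lid's own z axis and vertical below 0.03 rad and angle between the x axis of lid and the x axis of box, either way round below 0.09 rad and linear speed of lid below 0.02 m/s), for 0.2 s.
At the end, for the whole second after the job is handed in: Every block present lies in a pocket of its own, at rest, within 9 mm of the pocket's centre, flat face down (within 0.1 rad) with its tab towards the box's +x side; the lid sits on the box within 9 mm of its centre, level (0.03 rad), square to it (0.09 rad) and down on the rim (all of step 3 and ((x of block_1 in the frame of box between -0.053 and -0.035 m and x of block_1_tip in the frame of box between -0.018 and 0.002 m) or (x of block_1 in the frame of box between 0.035 and 0.053 m and x of block_1_tip in the frame of box between 0.07 and 0.09 m)) and (y of block_1 in the frame of box between -0.073 and -0.055 m or y of block_1 in the frame of box between -0.009 and 0.009 m or y of block_1 in the frame of box between 0.055 and 0.073 m) and z of block_1 in the frame of box between 0.001 and 0.01 m and angle between each of block_1, block_2, block_3, block_4, block_5, block_6's own z axis and vertical below 0.1 rad and linear speed of each of block_1, block_2, block_3, block_4, block_5, block_6 below 0.02 m/s and ((x of block_2 in the frame of box between -0.053 and -0.035 m and x of block_2_tip in the frame of box between -0.018 and 0.002 m) or (x of block_2 in the frame of box between 0.035 and 0.053 m and x of block_2_tip in the frame of box between 0.07 and 0.09 m)) and (y of block_2 in the frame of box between -0.073 and -0.055 m or y of block_2 in the frame of box between -0.009 and 0.009 m or y of block_2 in the frame of box between 0.055 and 0.073 m) and z of block_2 in the frame of box between 0.001 and 0.01 m and ((x of block_3 in the frame of box between -0.053 and -0.035 m and x of block_3_tip in the frame of box between -0.018 and 0.002 m) or (x of block_3 in the frame of box between 0.035 and 0.053 m and x of block_3_tip in the frame of box between 0.07 and 0.09 m)) and (y of block_3 in the frame of box between -0.073 and -0.055 m or y of block_3 in the frame of box between -0.009 and 0.009 m or y of block_3 in the frame of box between 0.055 and 0.073 m) and z of block_3 in the frame of box between 0.001 and 0.01 m and ((x of block_4 in the frame of box between -0.053 and -0.035 m and x of block_4_tip in the frame of box between -0.018 and 0.002 m) or (x of block_4 in the frame of box between 0.035 and 0.053 m and x of block_4_tip in the frame of box between 0.07 and 0.09 m)) and (y of block_4 in the frame of box between -0.073 and -0.055 m or y of block_4 in the frame of box between -0.009 and 0.009 m or y of block_4 in the frame of box between 0.055 and 0.073 m) and z of block_4 in the frame of box between 0.001 and 0.01 m and ((x of block_5 in the frame of box between -0.053 and -0.035 m and x of block_5_tip in the frame of box between -0.018 and 0.002 m) or (x of block_5 in the frame of box between 0.035 and 0.053 m and x of block_5_tip in the frame of box between 0.07 and 0.09 m)) and (y of block_5 in the frame of box between -0.073 and -0.055 m or y of block_5 in the frame of box between -0.009 and 0.009 m or y of block_5 in the frame of box between 0.055 and 0.073 m) and z of block_5 in the frame of box between 0.001 and 0.01 m and ((x of block_6 in the frame of box between -0.053 and -0.035 m and x of block_6_tip in the frame of box between -0.018 and 0.002 m) or (x of block_6 in the frame of box between 0.035 and 0.053 m and x of block_6_tip in the frame of box between 0.07 and 0.09 m)) and (y of block_6 in the frame of box between -0.073 and -0.055 m or y of block_6 in the frame of box between -0.009 and 0.009 m or y of block_6 in the frame of box between 0.055 and 0.073 m) and z of block_6 in the frame of box between 0.001 and 0.01 m); the robot touches nothing.
It fails at once if the pliers is moved by more than 40 mm (distance of pliers from where it was at the start of the episode above 0.04 m).
It fails at once if the tape measure is moved by more than 40 mm (distance of tape_measure from where it was at the start of the episode above 0.04 m).
It fails at once if the offcut is moved by more than 40 mm (distance of offcut from where it was at the start of the episode above 0.04 m).
Of block_1, block_2, block_3, block_4, block_5, block_6 only 4 to 6 are there at a start; the rules pass over those that are not, and their reading is None.
At some moment in a run one of block_1, block_2, block_3, block_4 may be knocked a few centimetres aside while the robot is not near it.
It also fails if it takes over 210 s, if anything falls off the work surface, if the arm or the gripper's body presses on something with over 40 N, if the wrist force passes 120 N, or if a joint passes its speed limit or range.

ROBOT

A 6-joint arm with a two-finger parallel gripper is mounted at the origin on a cart in front of the work surface, level with it; the furniture and walls round the work are solid. World frame = base frame: x ahead of the robot, y to its left, z up, the work surface at z = 0. Lengths are in m, angles in rad, forces in N, time in s.
With the tool pointing down it reaches from about 0.35 to 0.975 m from the base axis. Payload 4.9 kg.
Tool frame: the origin (TCP) lies midway between the tips of the shut fingers; the grasp point (between the pads) lies 19 mm behind it; z points along the fingers, y is the line along which they close (so a half turn about z gives the same grasp; the last joint's range is limited). The gripper opens to 85 mm and grips with 20 to 120 N. Pads are 22 mm wide; open, the fingers measure 114 mm over their backs; the gripper's body (76 mm by 85 mm) begins 54 mm behind the grasp point. The pads swing forward as they close: fully open they stand 13 mm farther back than shut.
Start: joints at [1.081, 0.053, 1.613, -0, 1.476, -0.119], TCP at [0.226, 0.583, 0.231] pointing down, gripper open.
Joint ranges: [-3.01, 3.01], [-1.01, 2.22], [0.06, 2.58], [-1.02, 4.17], [0.09, 2.62], [-3.14, 3.14]. Speed limits (rad/s): [2.57, 2.57, 3.14, 3.14, 3.14, 3.14].

INTERFACE

Orientations are given as a unit quaternion [w, x, y, z].
In Python, from plant import * gives the robot as it stands.
- The arm moves only by the tool jog_arm, never from a script. Its argument "targets" is a list of rows, each a list of 3 entries, a list of its own where there are three numbers: the shift along the tool's x, y, z in units of 25 mm (1.0 is 25 mm), then the turn, a rotation vector about the tool's x, y, z in units of 8 degrees (1.0 is 8 degrees), then the opening in per cent of the stroke, from 0 (shut) to 100 (fully open). A call has 1 to 8 rows; each row is the pose to reach, as a shift and turn from the pose commanded when the call began, along the tool's axes at that moment; what a row does not reach only later rows make up. A row lasts 1/8 s, in which the tool goes at most 62.5 mm and 10.7 degrees, less where a joint would pass 70% of its speed; a pose out of reach is approached as far as the arm can. A call with a gripper value outside its range is refused whole. The fingers move at their own pace and stop on an object; the grip force is fixed at half the most. Time passes only in rows, so rows that repeat a pose let the fingers close. It gives the time, the measured TCP pose, the force, the opening and the grip force at its end, in the units of the state.
- state(): the state, without advancing time (a new reading comes with each control period).
- grab_frame(name): name is "scene" or "side" or "wrist"; returns (picture, depth): 384x512x3 uint8, red, green, blue; 384x512 float32, m along the optical axis (not along the pixel's ray), 0 where there is no reading.
- camera_params(name): a dict with "fovy" (degrees; the focal length in pixels is half the picture's height over the tangent of half this angle, whatever the lens; pixels are square), "cx", "cy" (the principal point, pixels), "rvec" (rotation vector, rad) and "tvec" (3), from world to camera coordinates, as OpenCV has them; the wrist camera has in their place "hand_eye" (4x4, takes a point from camera to tool coordinates, whose origin is the TCP and whose axes are the flange's). Camera axes: x right, y down, z forward; pixel columns grow to the right and rows downward; lengths in m; the calibration is good to about 2 mm. A picture is of the moment at which its call begins: read the wrist's pose just before it. camera_params takes no time and is no camera call.
- job_done(): hands the job in; it is judged then, once.
The state is a dict: "time": time; "joint_pos": joint angles; "joint_vel": joint speeds; "joint_efforts": joint torques, N m; "tool_pos": TCP position; "tool_rot": TCP orientation; "contact_force": force on the tool from outside, world axes, zero at the start; "ft_torque": the same for the moment, N m; "gripper_width": opening from 0.0 (shut) to 1.0 (fully open); "grasp_force": force on a finger pad.
Only numpy, scipy, OpenCV 4.12 (cv2) and the standard library are available. Lean on these libraries where they do the work, as an engineer would, in place of code of your own. Each camera call takes 0.05 s, during which the arm holds its last target. There are 200 camera calls.

## Working session

There is one attempt and no reset: what is moved stays moved. The work goes in short steps, Python scripts to look and compute and a tool call to move; the robot and the scene stay as the last step left them, time stands still between calls to the robot, and variables do not carry over. Pictures are saved under pics/ and viewed, at most 14 in all, crops included, and the job is handed in when it is done.

Besides the shell and the picture viewer there is one more tool, called after "Emit:" by a JSON object that holds its "op" and its "data", one argument or row to a line. jog_arm: Moves the arm, as the interface text tells. Its arguments: {"type":"object","properties":{"targets":{"type":"array"}},"required":["targets"]}

```bash
ls; mkdir -p pics
cat > h.py <<'E'
import numpy as np,cv2
from plant import *
from scipy.spatial.transform import Rotation as R
def rot(q): return R.from_quat([q[1],q[2],q[3],q[0]])
def shot(name):
    s=state(); im,d=grab_frame(name); p=camera_params(name)
    f=im.shape[0]/2/np.tan(np.radians(p['fovy'])/2)
    v,u=np.mgrid[:im.shape[0],:im.shape[1]]
    C=np.dstack([(u-p['cx'])/f*d,(v-p['cy'])/f*d,d])
    if 'hand_eye' in p:
        H=np.array(p['hand_eye']); Rw=rot(s['tool_rot']).as_matrix()
        W=(C@H[:3,:3].T+H[:3,3])@Rw.T+np.array(s['tool_pos'])
    else:
        Rc=cv2.Rodrigues(np.array(p['rvec'],float))[0]; W=(C-np.array(p['tvec']).ravel())@Rc
    W[d==0]=np.nan
    return im,W,s
def save(name,im,k=1): cv2.imwrite('pics/'+name,cv2.resize(im[...,::-1],None,fx=k,fy=k,interpolation=cv2.INTER_CUBIC))
E
python3 - <<'E'
from h import *
for n in ['scene','side','wrist']:
    im,W,s=shot(n); save(n+'0.png',im,1.5); np.savez('pics/'+n+'0.npz',im=im,W=W); print(n,{k:np.round(v,3) for k,v in camera_params(n).items()})
print(s)
E
```

```text
pics
scene {'fovy': np.float64(54.776), 'cx': np.float64(254.419), 'cy': np.float64(196.305), 'rvec': array([ 2.076, -0.71 ,  0.361]), 'tvec': array([-0.269,  0.357,  0.565])}
side {'fovy': np.float64(54.14), 'cx': np.float64(254.465), 'cy': np.float64(190.157), 'rvec': array([ 0.144, -2.72 ,  1.475]), 'tvec': array([ 0.546, -0.032,  1.045])}
wrist {'fovy': np.float64(59.111), 'cx': np.float64(252.164), 'cy': np.float64(188.765), 'hand_eye': array([[-0.   , -0.952, -0.307,  0.078],
       [ 1.   , -0.   ,  0.   ,  0.   ],
       [-0.   , -0.307,  0.952, -0.143],
       [ 0.   ,  0.   ,  0.   ,  1.   ]])}
{'time': 0.1, 'joint_pos': array([ 1.08100377e+00,  5.33173082e-02,  1.61418772e+00, -1.28465187e-05,
        1.47600686e+00, -1.19012981e-01]), 'joint_vel': array([-0.0008648 ,  0.00116003, -0.00266474,  0.0012056 , -0.00333831,
       -0.00098991]), 'joint_efforts': array([-5.53008449e-04, -3.94905388e+01, -3.71362889e+01, -1.69517662e-04,
        3.91708381e-03, -1.40602546e-05]), 'tool_pos': array([0.2261999 , 0.58200929, 0.23015102]), 'tool_rot': array([-2.81520582e-04,  1.84328966e-01,  9.82864137e-01, -9.17418458e-04]), 'contact_force': array([-0.86191906, -0.36687975, -0.41907486]), 'ft_torque': array([ 0.03775582, -0.01929029, -0.04982982]), 'grasp_force': 0.0, 'gripper_width': 1.0019385754494887}
```

View pics/scene0.png

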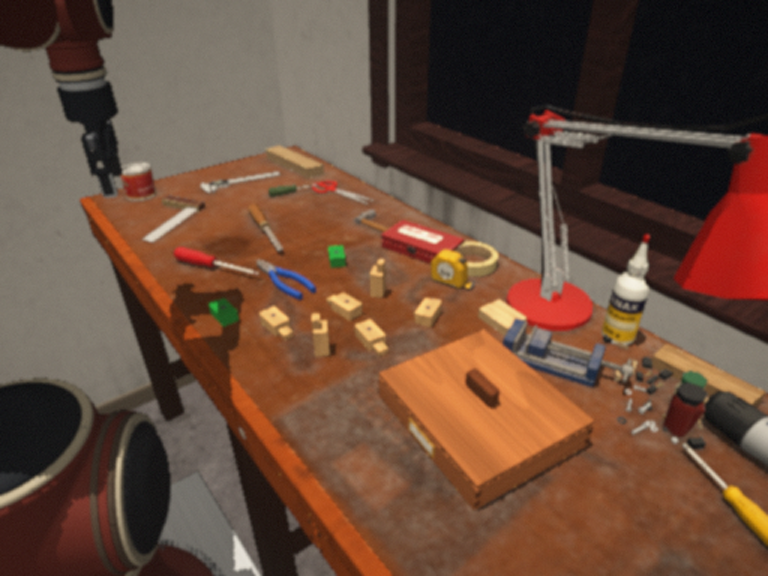

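View pics/side0.png

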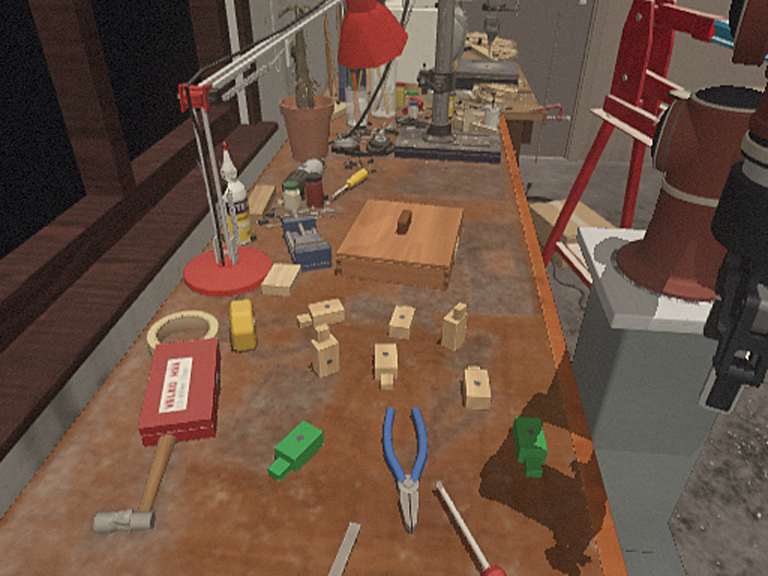

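The scene picture shows the lidded box (480,410) and six light-wood blocks. Four lie flat, at (275,320), (345,305), (371,335) and (428,312). Two stand, at (320,335) and (377,278). The two green ones, at (222,312) and (337,256), are decoys. The side picture shows the same items, with the flat wood offcut at (281,279). Next I make a top-down map from both cameras.

```bash
cat > topmap.py <<'E'
from h import *
x0,x1,y0,y1=0.30,0.75,-0.25,0.55
def tops(frames,res=0.001):
    nx,ny=int((x1-x0)/res),int((y1-y0)/res)
    im=np.zeros((nx,ny,3),np.uint8); Z=np.full((nx,ny),-1.)
    for a,W in frames:
        P=W.reshape(-1,3); c=a.reshape(-1,3)
        g=np.isfinite(P[:,0]); P=P[g];c=c[g]
        i=((x1-P[:,0])/res).astype(int); j=((y1-P[:,1])/res).astype(int)
        ok=(i>=0)&(i<nx)&(j>=0)&(j<ny)&(P[:,2]<0.12); i,j,z,c=i[ok],j[ok],P[ok,2],c[ok]
        o=np.argsort(z)
        for k in o:
            if z[k]>Z[i[k],j[k]]: Z[i[k],j[k]]=z[k]; im[i[k],j[k]]=c[k]
    return im,Z
E
python3 - <<'E'
from topmap import *
fr=[(d['im'],d['W']) for d in (np.load(f'pics/{n}0.npz') for n in ('scene','side'))]
for n,(a,W) in zip(('scene','side'),fr):
    # wood light colour mask
    hsv=cv2.cvtColor(a,cv2.COLOR_RGB2HSV)
    m=(W[...,2]>0.008)&(W[...,2]<0.09)&(W[...,0]>0.3)&(W[...,0]<0.75)&(W[...,1]>0.0)&(W[...,1]<0.5)&(hsv[...,2]>110)&(hsv[...,0]<28)&(hsv[...,0]>10)
    k,l,st,c=cv2.connectedComponentsWithStats(m.astype(np.uint8))
    for i in range(1,k):
        if st[i,4]>40:
            P=W[l==i]; t=P[:,2]; zt=np.percentile(t,97); Q=P[abs(t-zt)<0.004]
            print(n,np.round(c[i]),st[i,4],'ztop',round(zt,3),'top cen',Q.mean(0).round(3),'min',P.min(0).round(3),'max',P.max(0).round(3))
    b=(abs(W[...,2]-0.05)<0.004)&(W[...,0]>0.3)&(W[...,0]<0.75)&(W[...,1]<0.2)&(W[...,1]>-0.3)
    k,l,st,c=cv2.connectedComponentsWithStats(b.astype(np.uint8)); i=1+st[1:,4].argmax()
    P=W[l==i]; r=cv2.minAreaRect((P[:,:2]*1000).astype(np.float32)); print(n,'lid',r,np.median(P[:,2]))
    kb=(W[...,2]>0.07)&(W[...,2]<0.085)&(W[...,0]>0.3)&(W[...,0]<0.75)&(W[...,1]<0.1)&(W[...,1]>-0.3)
    P=W[kb]; print('knob',P.mean(0),len(P),cv2.minAreaRect((P[:,:2]*1000).astype(np.float32)))
im,Z=tops(fr)
im=cv2.dilate(im,np.ones((2,2)))
save('top0.png',im)
E
```

```text
scene [300. 179.] 467 ztop 0.065 top cen [0.726 0.288 0.063] min [0.703 0.238 0.008] max [0.749 0.356 0.066]
scene [252. 185.] 200 ztop 0.073 top cen [0.597 0.338 0.072] min [0.573 0.325 0.008] max [0.607 0.362 0.075]
scene [230. 203.] 231 ztop 0.026 top cen [0.508 0.33  0.024] min [0.49  0.304 0.008] max [0.527 0.376 0.027]
scene [285. 207.] 213 ztop 0.026 top cen [0.615 0.223 0.024] min [0.585 0.199 0.008] max [0.658 0.251 0.027]
scene [334. 210.] 366 ztop 0.023 top cen [0.71  0.132 0.021] min [0.665 0.078 0.008] max [0.749 0.168 0.043]
scene [184. 214.] 264 ztop 0.026 top cen [0.382 0.372 0.024] min [0.366 0.325 0.008] max [0.4   0.4   0.028]
scene [213. 223.] 241 ztop 0.073 top cen [0.408 0.267 0.072] min [0.395 0.245 0.008] max [0.43  0.278 0.074]
scene [247. 224.] 285 ztop 0.026 top cen [0.492 0.234 0.024] min [0.474 0.189 0.008] max [0.512 0.263 0.028]
scene [296. 252.] 3254 ztop 0.052 top cen [0.504 0.053 0.051] min [0.407 0.    0.008] max [0.696 0.119 0.08 ]
scene [372. 231.] 60 ztop 0.032 top cen [0.695 0.007 0.031] min [0.692 0.001 0.011] max [0.73  0.029 0.033]
scene lid 
[... 934 characters left out ...]
214.] 273 ztop 0.025 top cen [0.493 0.241 0.024] min [0.474 0.192 0.008] max [0.511 0.268 0.026]
side [216. 233.] 459 ztop 0.072 top cen [0.596 0.344 0.071] min [0.573 0.331 0.008] max [0.612 0.368 0.074]
side [257. 242.] 362 ztop 0.025 top cen [0.509 0.337 0.024] min [0.492 0.309 0.008] max [0.526 0.381 0.027]
side [318. 258.] 389 ztop 0.026 top cen [0.383 0.378 0.024] min [0.366 0.332 0.008] max [0.4   0.404 0.026]
side lid ((507.7142028808594, -5.571136474609375), (236.00755310058594, 200.2496337890625), 83.13886260986328) 0.04940198087532301
knob [ 0.57988979 -0.06370916  0.07427762] 111 ((609.1091918945312, -98.93647766113281), (52.39508819580078, 320.3058776855469), 46.854305267333984)
```

View pics/top0.png

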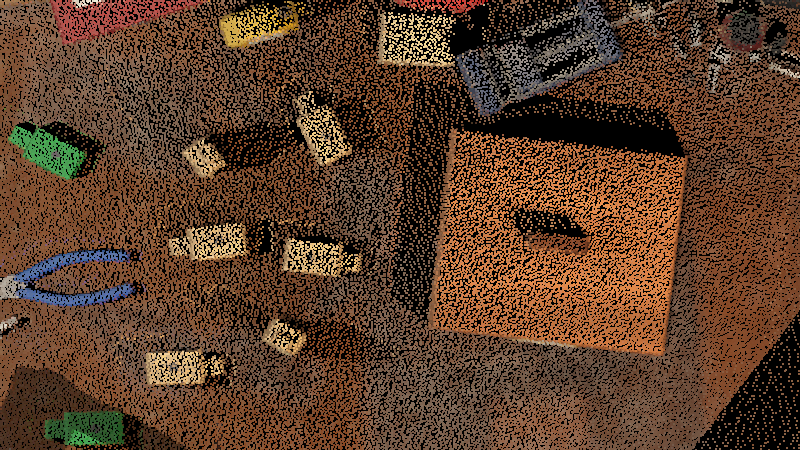

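Both cameras agree on the box to within about 5 mm: centre near (0.508, -0.007), yaw about -6.7°, card frame toward the robot. The top map shows six wood blocks. Flat ones are at (203,242), (320,258), (322,130) and (185,368), and standing ones at (205,157) and (287,337). Next is a helper for the moves.

```bash
cat >> h.py <<'E'
def go(x,y,z,ang,fr=None):
    """shift/turn units from pose fr (x,y,z,ang of tool x, deg) or the state, to a tool-down pose"""
    s=state()
    if fr is None:
        M=rot(s['tool_rot']); p=np.array(s['tool_pos']); j6=np.degrees(s['joint_pos'][5]); j1=np.degrees(s['joint_pos'][0])
    else:
        p=np.array(fr[:3]); M=down(fr[3]); j1=np.degrees(np.arctan2(p[1],p[0])); j6=(j1+90-fr[3]+180)%360-180
    d=M.inv().apply(np.array([x,y,z])-p)/0.025
    r=(M.inv()*down(ang)).as_rotvec(degrees=True)/8
    n1=np.degrees(np.arctan2(y,x)); n6=(n1+90-ang+180)%360-180
    print('shift',d.round(2),'turn',r.round(2),'turn deg',(r*8).round(1),'j6 %.0f->%.0f dj6 %.0f; needs net tool turn %.0f'%(j6,n6,n6-j6,(n6-j6)-(n1-j1)))
def down(a):
    a=np.radians(a); X=np.array([np.cos(a),np.sin(a),0]); Zt=np.array([0,0,-1.]); return R.from_matrix(np.c_[X,np.cross(Zt,X),Zt])
E
python3 -c "
from h import *
go(.508,-.007,.2,83.3)"
```

```text
shift [-19.04 -17.88   1.24] turn [-0.01  0.01  9.43] turn deg [-0.1  0.  75.5] j6 -7->6 dj6 13; needs net tool turn 75
```

Emit:
{"op": "jog_arm", "data": {
  "targets": [
    [[-1.2,-1.1,0.1],[0,0,0.6],100],
    [[-3.5,-3.3,0.2],[0,0,1.8],100],
    [[-5.9,-5.6,0.4],[0,0,3],100],
    [[-8.3,-7.8,0.6],[0,0,4.2],100],
    [[-10.7,-10,0.8],[0,0,5.4],100],
    [[-13.1,-12.3,0.9],[0,0,6.6],100],
    [[-15.4,-14.5,1],[0,0,7.7],100],
    [[-17.3,-16.2,1.1],[0,0,8.7],100]
  ]
}}

```text
time: 1.15
tool_pos: [0.433, 0.1497, 0.2081]
tool_rot: [0.0, 0.714, 0.7, 0.0]
contact_force: [0.5, 1.1, -0.4]
gripper_width: 1.001
grasp_force: 0.0
```

Emit:
{"op": "jog_arm", "data": {
  "targets": [
    [[0.2,-2.0,0.1],[0,0,0.6],100],
    [[0.2,-2.4,0.1],[0,0,0.73],100],
    [[0.2,-2.4,0.1],[0,0,0.73],100],
    [[0.2,-2.4,0.1],[0,0,0.73],100]
  ]
}}

```text
time: 1.65
tool_pos: [0.3733, 0.1581, 0.2063]
tool_rot: [0.0, 0.747, 0.665, 0.001]
contact_force: [-0.2, 0.3, -0.6]
gripper_width: 0.999
grasp_force: 0.0
```

```bash
python3 -c "
from h import *
go(.508,-.007,.2,83.3)"
```

```text
shift [-5.94  6.11  0.26] turn [ 0.01 -0.    0.02] turn deg [ 0.1 -0.   0.1] j6 19->6 dj6 -13; needs net tool turn 0
```

Emit:
{"op": "jog_arm", "data": {
  "targets": [
    [[-1,1,0.1],[0,0,0],100],
    [[-2.5,2.5,0.1],[0,0,0],100],
    [[-4,4.1,0.2],[0,0,0],100],
    [[-5.4,5.5,0.2],[0,0,0],100],
    [[-5.9,6.1,0.26],[0,0,0],100],
    [[-5.9,6.1,0.26],[0,0,0],100],
    [[-5.9,6.1,0.26],[0,0,0],100]
  ]
}}

```text
time: 2.52
tool_pos: [0.5067, -0.0056, 0.1991]
tool_rot: [-0.0, 0.747, 0.665, -0.0]
contact_force: [-0.5, 0.4, -0.1]
gripper_width: 1.0
grasp_force: 0.0
```

Run:
```python
from h import *
im,W,s=shot('wrist'); save('w1.png',im,1.5)
print(s['tool_pos'])
Z=W[...,2]
m=(abs(Z-0.05)<0.006); k,l,st,c=cv2.connectedComponentsWithStats(m.astype(np.uint8)); i=1+st[1:,4].argmax()
P=W[l==i]; print('lid',cv2.minAreaRect((P[:,:2]*1000).astype(np.float32)),np.median(P[:,2]))
m=(Z>0.068)&(Z<0.09); k,l,st,c=cv2.connectedComponentsWithStats(m.astype(np.uint8)); i=1+st[1:,4].argmax()
P=W[l==i]; print('knob',cv2.minAreaRect((P[:,:2]*1000).astype(np.float32)),np.median(P[:,2]),c[i],P.mean(0))
go(.508,-.007,.2,83.3)
```

```text
[ 0.50666137 -0.00561651  0.19906108]
lid ((508.6557922363281, -7.8832244873046875), (232.18479919433594, 200.3321990966797), 83.13135528564453) 0.049970441161021895
knob ((508.7715759277344, -7.279108047485352), (55.181495666503906, 17.7580509185791), 83.17050170898438) 0.07753853019834327 [254.51470588 181.07492997] [ 0.50880326 -0.00576185  0.0772081 ]
shift [-0.05  0.06 -0.03] turn [-0.   -0.    0.01] turn deg [-0.  -0.   0.1] j6 -2->6 dj6 8; needs net tool turn 0
```

View pics/w1.png

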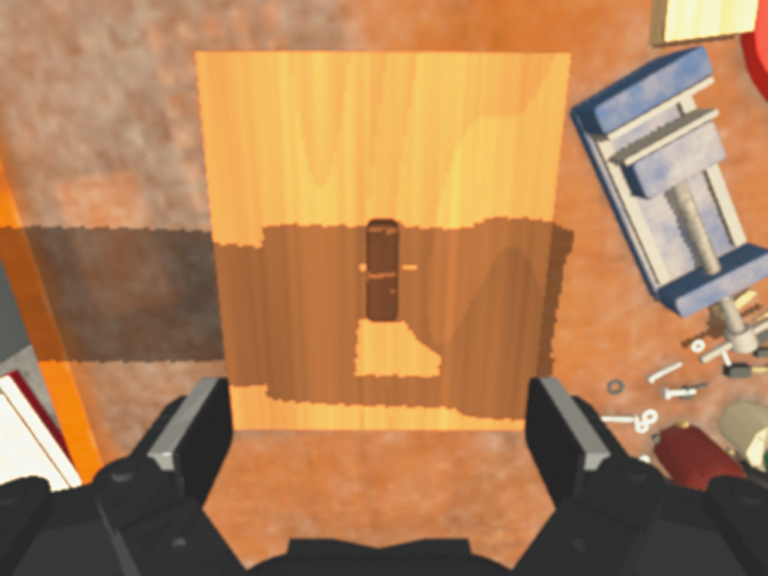

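The wrist picture shows the lid square under the gripper, with the knob at (382,270). I descend on it and grip.

Emit:
{"op": "jog_arm", "data": {
  "targets": [
    [[-0.07,0.09,0.8],[0,0,0],100],
    [[-0.07,0.09,2.4],[0,0,0],100],
    [[-0.07,0.09,4.2],[0,0,0],100],
    [[-0.07,0.09,5.4],[0,0,0],100],
    [[-0.07,0.09,5.74],[0,0,0],100],
    [[-0.07,0.09,5.74],[0,0,0],60],
    [[-0.07,0.09,5.74],[0,0,0],0],
    [[-0.07,0.09,5.74],[0,0,0],0]
  ]
}}

```text
time: 3.58
tool_pos: [0.5102, -0.0089, 0.0574]
tool_rot: [0.001, 0.747, 0.665, 0.001]
contact_force: [-0.4, 0.4, 0.1]
gripper_width: 0.379
grasp_force: 0.0
```

Emit:
{"op": "jog_arm", "data": {
  "targets": [
    [[0,0,0],[0,0,0],0],
    [[0,0,0],[0,0,0],0],
    [[0,0,0],[0,0,0],0],
    [[0,0,0],[0,0,0],0]
  ]
}}

```text
time: 4.08
tool_pos: [0.51, -0.0089, 0.0571]
tool_rot: [0.001, 0.747, 0.665, 0.001]
contact_force: [-1.6, -0.1, 5.3]
gripper_width: 0.198
grasp_force: 61.9
```

Emit:
{"op": "jog_arm", "data": {
  "targets": [
    [[0,0,-0.4],[0,0,0],0],
    [[0,0,-1.2],[0,0,0],0],
    [[0,0,-2],[0,0,0],0],
    [[0,0,-2.4],[0,0,0],0],
    [[0,0,-2.4],[0,0,0],0],
    [[0,0,-2.4],[0,0,0],0]
  ]
}}

```text
time: 4.82
tool_pos: [0.5083, -0.0086, 0.1146]
tool_rot: [-0.001, 0.747, 0.665, -0.001]
contact_force: [0.4, 0.2, -3.1]
gripper_width: 0.194
grasp_force: 60.7
```

```bash
python3 -c "
from h import *
s=state(); x,y,z=s['tool_pos'];print(s['tool_pos'],s['gripper_width'],s['grasp_force'])
go(.503,-.305,z,83.2)"
```

```text
[ 0.50826865 -0.00859868  0.11462228] 0.194298012595882 60.6699013710022
shift [-11.8    1.17  -0.  ] turn [-0.01 -0.    0.01] turn deg [-0.1 -0.   0.1] j6 -3->-24 dj6 -22; needs net tool turn 0
```

Emit:
{"op": "jog_arm", "data": {
  "targets": [
    [[-0.8,0.1,0],[0,0,0],0],
    [[-2.4,0.2,0],[0,0,0],0],
    [[-4.4,0.4,0],[0,0,0],0],
    [[-6.4,0.6,0],[0,0,0],0],
    [[-8.4,0.8,0],[0,0,0],0],
    [[-10.4,1,0],[0,0,0],0],
    [[-11.5,1.15,0],[0,0,0],0],
    [[-11.8,1.17,0],[0,0,0],0]
  ]
}}

```text
time: 5.82
tool_pos: [0.5031, -0.3063, 0.1145]
tool_rot: [-0.001, 0.748, 0.664, -0.0]
contact_force: [0.2, 0.3, -3.3]
gripper_width: 0.197
grasp_force: 60.5
```

Emit:
{"op": "jog_arm", "data": {
  "targets": [
    [[0,0,0.5],[0,0,0],0],
    [[0,0,1.5],[0,0,0],0],
    [[0,0,2.5],[0,0,0],0],
    [[0,0,3.2],[0,0,0],0],
    [[0,0,3.5],[0,0,0],0],
    [[0,0,3.5],[0,0,0],0],
    [[0,0,3.5],[0,0,0],0]
  ]
}}

```text
time: 6.7
tool_pos: [0.5046, -0.3056, 0.0294]
tool_rot: [0.001, 0.747, 0.665, 0.0]
contact_force: [-0.1, -0.7, -2.9]
gripper_width: 0.197
grasp_force: 60.4
```

```bash
python3 -c "
from h import *
s=state();print(s['tool_pos'],s['gripper_width'],s['contact_force'],rot(s['tool_rot']).as_matrix().round(3)[:,2])"
```

```text
[ 0.5045702  -0.3056105   0.02941924] 0.19703167387924758 [-0.12547917 -0.65412058 -2.87990402] [ 0.002 -0.001 -1.   ]
```

Emit:
{"op": "jog_arm", "data": {
  "targets": [
    [[0,0,0.1],[0,0,0],0],
    [[0,0,0.2],[0,0,0],0],
    [[0,0,0.28],[0,0,0],0],
    [[0,0,0.28],[0,0,0],0],
    [[0,0,0.28],[0,0,0],0]
  ]
}}

```text
time: 7.32
tool_pos: [0.5038, -0.3051, 0.0212]
tool_rot: [-0.0, 0.747, 0.665, -0.0]
contact_force: [0.0, 0.1, -2.7]
gripper_width: 0.196
grasp_force: 60.5
```

Emit:
{"op": "jog_arm", "data": {
  "targets": [
    [[0,0,0.04],[0,0,0],0],
    [[0,0,0.06],[0,0,0],0],
    [[0,0,0.06],[0,0,0],0]
  ]
}}

```text
time: 7.7
tool_pos: [0.504, -0.3053, 0.0211]
tool_rot: [-0.0, 0.747, 0.665, -0.0]
contact_force: [-4.5, 2.7, 5.1]
gripper_width: 0.191
grasp_force: 61.7
```

Emit:
{"op": "jog_arm", "data": {
  "targets": [
    [[0,0,0],[0,0,0],30],
    [[0,0,0],[0,0,0],60],
    [[0,0,0],[0,0,0],100],
    [[0,0,0],[0,0,0],100],
    [[0,0,-1],[0,0,0],100],
    [[0,0,-3],[0,0,0],100],
    [[0,0,-5],[0,0,0],100],
    [[0,0,-6.5],[0,0,0],100]
  ]
}}

```text
time: 8.7
tool_pos: [0.5043, -0.3055, 0.185]
tool_rot: [0.001, 0.747, 0.665, 0.0]
contact_force: [0.1, -0.1, 0.5]
gripper_width: 1.001
grasp_force: 0.0
```

Run:
```python
from h import *
im,W,s=shot('wrist')
Z=W[...,2]; print(s['tool_pos'])
for n,z0 in(('lid',.014),('knob',.042)):
    m=(abs(Z-z0)<0.005); k,l,st,c=cv2.connectedComponentsWithStats(m.astype(np.uint8)); i=1+st[1:,4].argmax()
    P=W[l==i]; print(n,cv2.minAreaRect((P[:,:2]*1000).astype(np.float32)),np.median(P[:,2]),c[i])
go(.42,.12,.3,83,None)
```

```text
[ 0.5043046  -0.30553809  0.18499799]
lid ((504.79608154296875, -304.8800048828125), (232.07461547851562, 200.52122497558594), 83.28351593017578) 0.013980354154834132 [251.75315731 147.00843994]
knob ((504.9540100097656, -303.9454345703125), (54.65234375, 17.621307373046875), 82.75621795654297) 0.04157511028285073 [251.73284314 170.68872549]
shift [16.54 -5.38 -4.51] turn [0.07 0.04 0.04] turn deg [0.6 0.3 0.3] j6 -32->23 dj6 55; needs net tool turn 0
```

Emit:
{"op": "jog_arm", "data": {
  "targets": [
    [[1,0,-0.2],[0,0,0],100],
    [[3,0,-0.4],[0,0,0],100],
    [[5.4,0,-0.6],[0,0,0],100],
    [[7.8,-0.1,-0.6],[0,0,0],100],
    [[10.2,-0.1,-0.6],[0,0,0],100],
    [[12.3,-0.1,-0.6],[0,0,0],100],
    [[13.2,-0.1,-0.6],[0,0,0],100],
    [[13.2,-0.1,-0.6],[0,0,0],100]
  ]
}}

```text
time: 9.75
tool_pos: [0.5385, 0.0253, 0.1957]
tool_rot: [-0.001, 0.746, 0.666, -0.001]
contact_force: [-0.1, -0.9, 0.2]
gripper_width: 1.0
grasp_force: 0.0
```

Run:
```python
from h import *
im,W,s=shot('wrist'); save('w2.png',im,1.5); np.savez('pics/w2.npz',im=im,W=W)
Z=W[...,2]; print(s['tool_pos'])
m=(abs(Z-.042)<0.005); k,l,st,c=cv2.connectedComponentsWithStats(m.astype(np.uint8)); i=1+st[1:,4].argmax()
P=W[l==i]; print('rim',cv2.minAreaRect((P[:,:2]*1000).astype(np.float32)),np.median(P[:,2]),c[i])
for z0 in (.006,.014):
    m=(abs(Z-z0)<0.003); print(z0,m.sum())
go(.49,.33,.3,83,None)
```

```text
[0.53852156 0.02528799 0.19567542]
rim ((508.75396728515625, -7.965667724609375), (232.18081665039062, 200.2554931640625), 83.14313507080078) 0.04174925380269817 [229.33564421 177.0736429 ]
0.006 17471
0.014 29990
shift [11.93 -3.34 -4.16] turn [-0.02  0.    0.06] turn deg [-0.1  0.   0.4] j6 1->41 dj6 40; needs net tool turn 0
```

View pics/w2.png

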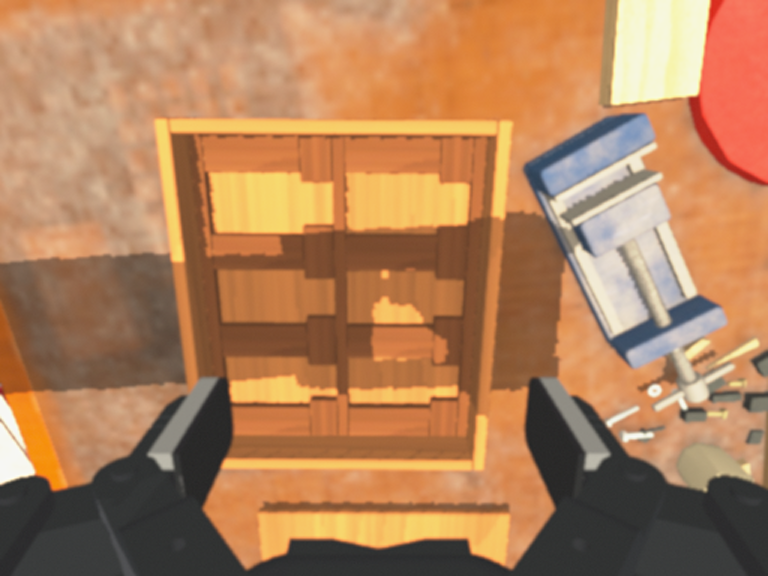

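The wrist picture shows six empty pockets with their necks to the right, which is +x. The box is at (0.5088, -0.0080) with yaw -6.86°. Next I look over the blocks.

Emit:
{"op": "jog_arm", "data": {
  "targets": [
    [[1,-0.3,-0.4],[0,0,0],100],
    [[3,-0.9,-1],[0,0,0],100],
    [[5.2,-1.5,-1.8],[0,0,0],100],
    [[7.4,-2.1,-2.6],[0,0,0],100],
    [[9.6,-2.7,-3.4],[0,0,0],100],
    [[11.3,-3.2,-4],[0,0,0],100],
    [[11.9,-3.3,-4.2],[0,0,0],100],
    [[11.9,-3.3,-4.2],[0,0,0],100]
  ]
}}

```text
time: 10.8
tool_pos: [0.4926, 0.3276, 0.3017]
tool_rot: [0.0, 0.747, 0.665, -0.001]
contact_force: [-0.3, -0.8, 0.2]
gripper_width: 1.002
grasp_force: 0.0
```

```bash
cat > find.py <<'E'
from h import *
BODY=np.array([[-36,-16],[16,-16],[16,16],[-36,16]],float)
def blocks(im,W,verbose=True):
    Z=W[...,2]; hsv=cv2.cvtColor(im,cv2.COLOR_RGB2HSV); out=[]
    wood=(hsv[...,0]<32)&(hsv[...,2]>90)
    m=(Z>0.006)&(Z<0.085)&(W[...,0]>0.3)&(W[...,0]<0.69)&(W[...,1]>0.125)&(W[...,1]<0.48)&wood
    k,l,st,c=cv2.connectedComponentsWithStats(m.astype(np.uint8))
    for i in range(1,k):
        if st[i,4]<150: continue
        P=W[l==i]; zt=np.percentile(P[:,2],97); T=P[abs(P[:,2]-zt)<0.004]; L=P[(P[:,2]>0.006)&(P[:,2]<0.017)]
        r=cv2.minAreaRect((T[:,:2]*1000).astype(np.float32)); cen=np.array(r[0]); (w,h),a=r[1],r[2]
        if h>w: a+=90
        u=np.array([np.cos(np.radians(a)),np.sin(np.radians(a))])
        tab=P[(abs(P[:,2]-(0.012 if zt<.04 else .072))<0.003),:2]*1000
        proj=((tab if zt<.04 else T[:,:2]*1000)-cen)@u
        if zt<.04:
            f=proj[abs(proj)>29]; sg=np.sign(f.sum()) if len(f) else 0
            if sg<0: a-=180; u=-u
            o=cen+10*u
        else: o=cen
        print(c[i].round(),'ztop %.3f'%zt,'body cen',cen.round(1),'size',np.round(r[1],1),'ang %.1f'%a,'origin',o.round(1),len(tab),'tabext',(round(proj.min()),round(proj.max())) if len(proj) else None)
E
python3 - <<'E'
from find import *
im,W,s=shot('wrist'); save('w3.png',im,1.5); np.savez('pics/w3.npz',im=im,W=W); print(s['tool_pos']); blocks(im,W)
E
```

```text
[0.49261317 0.32755523 0.30172874]
[162. 121.] ztop 0.025 body cen [383.9 375.2] size [32.2 51.8] ang -87.5 origin [384.3 365.2] 259 tabext (-46, 25)
[264. 133.] ztop 0.025 body cen [510.  333.1] size [31.9 51.8] ang 97.6 origin [508.7 343. ] 249 tabext (26, 46)
[335. 123.] ztop 0.073 body cen [597.3 341.3] size [17.8 12.2] ang 39.3 origin [597.3 341.3] 185 tabext (-9, 9)
[197. 201.] ztop 0.073 body cen [408.9 269.4] size [18.5 12. ] ang 60.2 origin [408.9 269.4] 147 tabext (-9, 9)
[355. 205.] ztop 0.025 body cen [616.2 225.9] size [52.  32.8] ang 27.5 origin [625.1 230.5] 252 tabext (-25, 46)
[261. 212.] ztop 0.025 body cen [494.  237.9] size [52.1 31.9] ang -96.9 origin [492.8 228. ] 156 tabext (-45, 26)
[404. 253.] ztop 0.021 body cen [688.2 147.5] size [44.   3.5] ang 89.8 origin [688.3 157.5] 58 tabext (-22, 22)
```

View pics/w3.png

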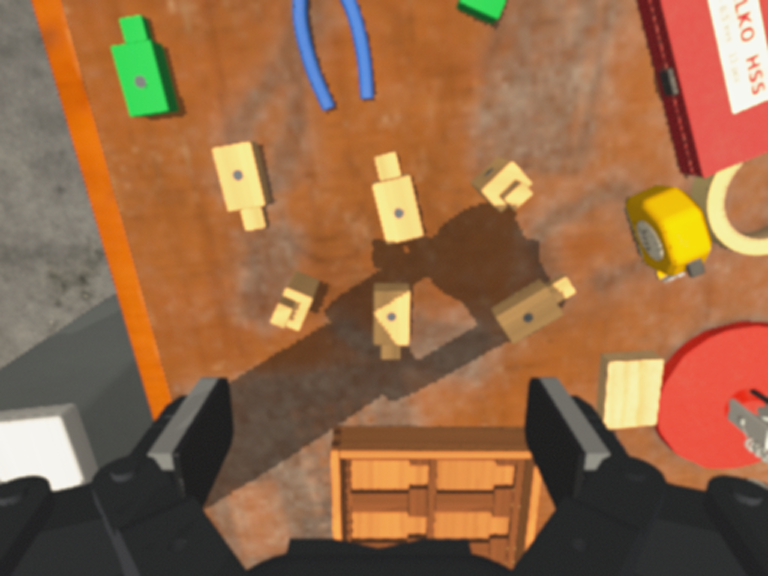

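The wrist picture shows six blocks. The flat ones are A (240,175), B (398,205), D (392,315) and C (528,310), and the standing ones are S1 (505,185) and S2 (295,300). The green pair is at (140,75) and (485,8). Light-wood colour plus the 52x32x24 size fits the flat four, so I start with D.

```bash
cat >> h.py <<'E'
BOX=np.array([.5088,-.0080]); BY=-6.86
def pocket(i,j,lx=-10):
    "body-centre xy target for pocket at box x=i, y=j (mm)"
    a=np.radians(BY); p=np.array([i+lx,j])/1000
    return BOX+np.array([p[0]*np.cos(a)-p[1]*np.sin(a),p[0]*np.sin(a)+p[1]*np.cos(a)])
E
python3 - <<'E'
from find import *
d=np.load('pics/w3.npz');W=d['W']
for n,c in(('S1',(597.3,341.3)),('S2',(408.9,269.4))):
    q=W[(abs(W[...,2]-.052)<.003)&(np.hypot(W[...,0]-c[0]/1e3,W[...,1]-c[1]/1e3)<.04)]*1000
    v=q[:,:2].mean(0)-c; print(n,len(q),v.round(1),'dir %.0f'%np.degrees(np.arctan2(v[1],v[0])))
go(.494,.2379,.13,83.1)
for i in(-44,44):
    for j in(64,0,-64): print(i,j,pocket(i,j).round(4))
E
```

```text
S1 435 [-5.6  7.1] dir 128
S2 305 [ 9.7 -1.8] dir -11
shift [-3.51  0.48  6.85] turn [-0.01  0.01  0.02] turn deg [-0.1  0.1  0.2] j6 33->33 dj6 -0; needs net tool turn 0
-44 64 [0.4628 0.062 ]
-44 0 [ 0.4552 -0.0016]
-44 -64 [ 0.4475 -0.0651]
44 64 [0.5502 0.0515]
44 0 [ 0.5426 -0.0121]
44 -64 [ 0.5349 -0.0756]
```

Emit:
{"op": "jog_arm", "data": {
  "targets": [
    [[-0.7,0.1,1.2],[0,0,0],100],
    [[-1.8,0.3,3.2],[0,0,0],100],
    [[-3,0.4,5.2],[0,0,0],100],
    [[-3.4,0.48,6.6],[0,0,0],100],
    [[-3.51,0.48,6.85],[0,0,0],100],
    [[-3.51,0.48,6.85],[0,0,0],100],
    [[-3.51,0.48,6.85],[0,0,0],100]
  ]
}}

```text
time: 11.72
tool_pos: [0.4956, 0.24, 0.1334]
tool_rot: [0.001, 0.747, 0.665, 0.002]
contact_force: [0.6, 0.7, -0.0]
gripper_width: 1.0
grasp_force: 0.0
```

Run:
```python
from find import *
im,W,s=shot('wrist'); print(s['tool_pos']); blocks(im,W); go(.494,.2379,.01,83.1)
```

```text
[0.49557226 0.23995003 0.13335632]
[74. 37.] ztop 0.025 body cen [384.1 367.3] size [33.1 37.4] ang -88.4 origin [384.4 357.3] 958 tabext (-39, 17)
[254.  50.] ztop 0.025 body cen [509.8 332.7] size [32.1 52. ] ang 97.2 origin [508.6 342.6] 486 tabext (28, 42)
[386.  23.] ztop 0.073 body cen [597.1 340.9] size [19.1 12.4] ang 37.9 origin [597.1 340.9] 821 tabext (-10, 10)
[133. 170.] ztop 0.073 body cen [409.  269.2] size [18.5 12.1] ang 58.7 origin [409.  269.2] 563 tabext (-9, 9)
[409. 179.] ztop 0.025 body cen [615.9 225.4] size [51.8 33. ] ang 27.6 origin [624.8 230. ] 713 tabext (-26, 46)
[249. 190.] ztop 0.025 body cen [493.9 237.7] size [51.8 32. ] ang -96.7 origin [492.7 227.8] 387 tabext (-46, 26)
[483. 259.] ztop 0.021 body cen [687.7 147.5] size [ 4.6 43.9] ang 90.1 origin [687.7 157.5] 221 tabext (-22, 22)
shift [-0.1  -0.07  4.93] turn [ 0.02 -0.01  0.03] turn deg [ 0.2 -0.1  0.2] j6 25->33 dj6 8; needs net tool turn 0
```

Emit:
{"op": "jog_arm", "data": {
  "targets": [
    [[-0.1,-0.07,1],[0,0,0],100],
    [[-0.1,-0.07,2.6],[0,0,0],100],
    [[-0.1,-0.07,4.1],[0,0,0],100],
    [[-0.1,-0.07,4.8],[0,0,0],100],
    [[-0.1,-0.07,4.93],[0,0,0],100],
    [[-0.1,-0.07,4.93],[0,0,0],100],
    [[-0.1,-0.07,4.93],[0,0,0],20],
    [[-0.1,-0.07,4.93],[0,0,0],0]
  ]
}}

```text
time: 12.78
tool_pos: [0.493, 0.2375, 0.009]
tool_rot: [0.0, 0.747, 0.665, 0.001]
contact_force: [0.1, -0.5, 0.4]
gripper_width: 0.604
grasp_force: 0.0
```

Emit:
{"op": "jog_arm", "data": {
  "targets": [
    [[0,0,0],[0,0,0],0],
    [[0,0,0],[0,0,0],0],
    [[0,0,-0.5],[0,0,0],0],
    [[0,0,-1.8],[0,0,0],0],
    [[0,0,-3.2],[0,0,0],0],
    [[0,0,-4.2],[0,0,0],0],
    [[0,0,-4.4],[0,0,0],0]
  ]
}}

```text
time: 13.65
tool_pos: [0.4934, 0.2376, 0.1204]
tool_rot: [0.001, 0.747, 0.665, 0.002]
contact_force: [-0.9, 0.3, -0.9]
gripper_width: 0.358
grasp_force: 60.0
```

Emit:
{"op": "jog_arm", "data": {
  "targets": [
    [[-0.5,0,0],[0,0,-0.8],0],
    [[-1.5,0,0],[0,0,-2.1],0],
    [[-2.7,-0.1,0],[0,0,-3.4],0],
    [[-4,-0.2,0],[0,0,-4.7],0],
    [[-5.2,-0.3,0],[0,0,-6],0],
    [[-6.3,-0.4,0],[0,0,-7.3],0],
    [[-7,-0.4,0],[0,0,-8.6],0],
    [[-7.1,-0.4,0],[0,0,-9.9],0]
  ]
}}

```text
time: 14.65
tool_pos: [0.4604, 0.061, 0.1164]
tool_rot: [-0.001, 0.15, 0.989, -0.0]
contact_force: [-0.9, 0.5, -0.9]
gripper_width: 0.36
grasp_force: 60.0
```

Run:
```python
from h import *
s=state(); print(s['tool_pos'],s['gripper_width'],s['grasp_force']); go(*pocket(-44,64),.06,180+BY)
```

```text
[0.46035542 0.06104228 0.11637231] 0.35995868026178 59.97536301612854
shift [-0.09  0.07  2.25] turn [-0.   -0.02 -1.3 ] turn deg [ -0.   -0.1 -10.4] j6 -74->-76 dj6 -1; needs net tool turn -10
```

Emit:
{"op": "jog_arm", "data": {
  "targets": [
    [[-0.09,0.07,0.4],[0,0,-0.8],0],
    [[-0.09,0.07,1.2],[0,0,-1.3],0],
    [[-0.09,0.07,2],[0,0,-1.3],0],
    [[-0.09,0.07,2.25],[0,0,-1.3],0],
    [[-0.09,0.07,2.25],[0,0,-1.3],0],
    [[-0.09,0.07,2.25],[0,0,-1.3],0]
  ]
}}

```text
time: 15.4
tool_pos: [0.4647, 0.0631, 0.0623]
tool_rot: [0.001, 0.062, 0.998, 0.0]
contact_force: [-0.4, -0.2, -1.4]
gripper_width: 0.358
grasp_force: 60.0
```

Run:
```python
from h import *
s=state(); print(s['tool_pos'],s['gripper_width'],s['grasp_force']); go(*pocket(-44,64),.0165,180+BY)
x,y=pocket(-44,64); print('to B'); go(.5099,.3328,.13,97.4,(x,y,.12,180+BY))
```

```text
[0.46472006 0.0630608  0.06225319] 0.3575540110100658 60.00207245349884
shift [ 0.07 -0.05  1.83] turn [ 0.    0.01 -0.03] turn deg [ 0.   0.1 -0.2] j6 -84->-76 dj6 9; needs net tool turn -0
to B
shift [-0.58 10.98 -0.4 ] turn [0.   0.   9.47] turn deg [ 0.   0.  75.7] j6 -76->26 dj6 101; needs net tool turn 76
```

Emit:
{"op": "jog_arm", "data": {
  "targets": [
    [[0.07,-0.05,0.5],[0,0,0],0],
    [[0.07,-0.05,1.1],[0,0,0],0],
    [[0.07,-0.05,1.6],[0,0,0],0],
    [[0.07,-0.05,1.83],[0,0,0],0],
    [[0.07,-0.05,1.83],[0,0,0],0],
    [[0.07,-0.05,1.83],[0,0,0],0],
    [[0.07,-0.05,1.83],[0,0,0],55],
    [[0.07,-0.05,1.83],[0,0,0],55]
  ]
}}

```text
time: 16.4
tool_pos: [0.4625, 0.062, 0.016]
tool_rot: [0.0, 0.062, 0.998, 0.0]
contact_force: [0.8, -0.2, 0.9]
gripper_width: 0.55
grasp_force: 0.0
```

Emit:
{"op": "jog_arm", "data": {
  "targets": [
    [[0,0,0],[0,0,0],58],
    [[0,0,-0.4],[0,0,0],58],
    [[0,0,-1.8],[0,0,0],58],
    [[0,0,-3.4],[0,0,0],100],
    [[0,0,-4.1],[0,0,0],100],
    [[0,0,-4.1],[0,0,0],100]
  ]
}}

```text
time: 17.15
tool_pos: [0.4633, 0.062, 0.1198]
tool_rot: [0.002, 0.062, 0.998, 0.0]
contact_force: [-0.6, -0.7, 0.3]
gripper_width: 1.001
grasp_force: 0.0
```

Run:
```python
from h import *
im,W,s=shot('wrist'); save('w4.png',im,1); print(s['tool_pos']);Z=W[...,2]
go(.5099,.3328,.13,97.4)
m=(abs(Z-.030)<.004)&(W[...,1]>-.1)&(W[...,1]<.11)&(W[...,0]>.4)&(W[...,0]<.62); k,l,st,c=cv2.connectedComponentsWithStats(m.astype(np.uint8))
for i in range(1,k):
    if st[i,4]>150:
        P=W[l==i]; r=cv2.minAreaRect((P[:,:2]*1000).astype(np.float32)); v=P[:,:2].mean(0)
        print(c[i].round(),r,np.median(P[:,2]))
print(pocket(-44,64))
```

```text
[0.46331593 0.06198702 0.11977398]
shift [-0.56 10.98 -0.48] turn [0.   0.   9.44] turn deg [ 0.   0.  75.5] j6 -84->26 dj6 110; needs net tool turn 76
[188. 127.] ((412.13739013671875, 36.98331832885742), (147.22543334960938, 2.16084623336792), 83.12464141845703) 0.031304614586948096
[247. 324.] ((552.9342041015625, 70.08702087402344), (110.38389587402344, 226.97601318359375), 45.78052520751953) 0.030107094386237265
[252. 190.] ((462.8241882324219, 62.574981689453125), (31.964157104492188, 51.938873291015625), 83.48860931396484) 0.029986216635427818
[0.46283099 0.06199178]
```

View pics/w4.png

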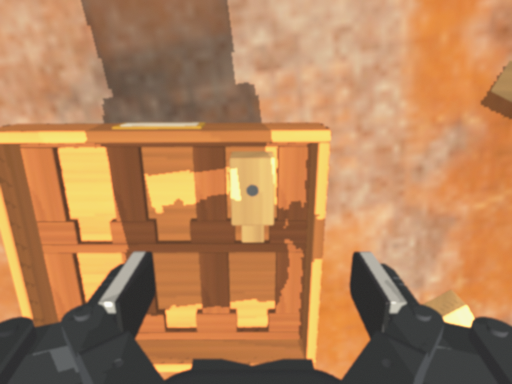

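The picture shows D seated at (252,205) with its tab in the neck; its measured centre is within 1 mm and its top is at 30 mm. Next is B.

Emit:
{"op": "jog_arm", "data": {
  "targets": [
    [[0,0.8,-0.3],[0,0,0.8],100],
    [[-0.1,2.4,-0.5],[0,0,2.1],100],
    [[-0.2,4.4,-0.5],[0,0,3.4],100],
    [[-0.3,6.4,-0.5],[0,0,4.7],100],
    [[-0.4,8.4,-0.5],[0,0,6],100],
    [[-0.5,10,-0.5],[0,0,7.3],100],
    [[-0.56,10.8,-0.5],[0,0,8.6],100],
    [[-0.56,10.98,-0.5],[0,0,9.44],100]
  ]
}}

```text
time: 18.2
tool_pos: [0.5087, 0.3334, 0.1276]
tool_rot: [-0.001, 0.661, 0.75, -0.002]
contact_force: [0.2, 0.3, -0.1]
gripper_width: 0.999
grasp_force: 0.0
```

Emit:
{"op": "jog_arm", "data": {
  "targets": [
    [[0,0,0],[0,0,0],100],
    [[0,0,0],[0,0,0],100]
  ]
}}

```text
time: 18.45
tool_pos: [0.5093, 0.332, 0.1292]
tool_rot: [-0.0, 0.66, 0.752, -0.001]
contact_force: [0.1, -0.4, -0.4]
gripper_width: 0.998
grasp_force: 0.0
```

Run:
```python
from find import *
im,W,s=shot('wrist'); print(s['tool_pos']); blocks(im,W); go(.5099,.3328,.0095,97.4)
x,y=pocket(44,64); print('to pocket'); go(x,y,.12,BY,(.5099,.3328,.12,97.4))
```

```text
[0.50931602 0.33201846 0.12918385]
[ 91. 113.] ztop 0.025 body cen [383.6 374.9] size [33.  52.1] ang -87.5 origin [384.1 364.9] 740 tabext (-46, 26)
[253. 175.] ztop 0.025 body cen [509.8 333. ] size [32.  52.2] ang 97.3 origin [508.6 342.9] 648 tabext (25, 46)
[372. 191.] ztop 0.073 body cen [597.3 341.5] size [18.4 12.9] ang 37.8 origin [597.3 341.5] 537 tabext (-9, 9)
[118. 252.] ztop 0.073 body cen [408.9 269.4] size [18.6 11.9] ang 59.1 origin [408.9 269.4] 440 tabext (-9, 9)
[342. 315.] ztop 0.025 body cen [606.1 221.1] size [30.  33.6] ang 116.6 origin [601.6 230. ] 135 tabext (13, 17)
shift [0.03 0.03 4.81] turn [-0.01  0.    0.01] turn deg [-0.1  0.   0. ] j6 19->26 dj6 7; needs net tool turn 0
to pocket
shift [-11.37   0.15   0.  ] turn [ 0.    0.   13.03] turn deg [  0.    0.  104.3] j6 26->102 dj6 76; needs net tool turn 104
```

Emit:
{"op": "jog_arm", "data": {
  "targets": [
    [[0.03,0.03,1],[0,0,0],100],
    [[0.03,0.03,2.6],[0,0,0],100],
    [[0.03,0.03,4.1],[0,0,0],100],
    [[0.03,0.03,4.7],[0,0,0],100],
    [[0.03,0.03,4.81],[0,0,0],100],
    [[0.03,0.03,4.81],[0,0,0],100],
    [[0.03,0.03,4.81],[0,0,0],20],
    [[0.03,0.03,4.81],[0,0,0],0]
  ]
}}

```text
time: 19.5
tool_pos: [0.5115, 0.3339, 0.0118]
tool_rot: [0.0, 0.66, 0.751, 0.001]
contact_force: [0.3, 0.0, 1.0]
gripper_width: 0.604
grasp_force: 0.0
```

Emit:
{"op": "jog_arm", "data": {
  "targets": [
    [[0,0,0],[0,0,0],0],
    [[0,0,0],[0,0,0],0],
    [[0,0,-0.5],[0,0,0],0],
    [[0,0,-1.8],[0,0,0],0],
    [[0,0,-3.2],[0,0,0],0],
    [[0,0,-4.2],[0,0,0],0],
    [[0,0,-4.4],[0,0,0],0]
  ]
}}

```text
time: 20.38
tool_pos: [0.5119, 0.3342, 0.1234]
tool_rot: [0.001, 0.66, 0.751, 0.002]
contact_force: [0.9, 0.5, 0.1]
gripper_width: 0.354
grasp_force: 60.2
```

Emit:
{"op": "jog_arm", "data": {
  "targets": [
    [[-0.8,0,0],[0,0,0.8],0],
    [[-2.2,0,0],[0,0,2.1],0],
    [[-4,0,0],[0,0,3.4],0],
    [[-6,0.1,0],[0,0,4.7],0],
    [[-8,0.1,0],[0,0,6],0],
    [[-10,0.15,0],[0,0,7.3],0],
    [[-11.2,0.15,0],[0,0,8.6],0],
    [[-11.37,0.15,0],[0,0,9.9],0]
  ]
}}

```text
time: 21.38
tool_pos: [0.5502, 0.0501, 0.1191]
tool_rot: [-0.0, 0.988, 0.154, -0.001]
contact_force: [0.0, 0.2, -0.5]
gripper_width: 0.356
grasp_force: 60.2
```

Run:
```python
from h import *
s=state(); print(s['tool_pos'],s['gripper_width'],s['grasp_force']); go(*pocket(44,64),.06,BY)
```

```text
[0.55022795 0.05007815 0.11910728] 0.35561948731117204 60.16468048095703
shift [ 0.02 -0.05  2.36] turn [-0.    0.02  3.07] turn deg [-0.   0.1 24.5] j6 70->102 dj6 32; needs net tool turn 25
```

Emit:
{"op": "jog_arm", "data": {
  "targets": [
    [[0.02,-0.05,0.4],[0,0,1],0],
    [[0.02,-0.05,1.2],[0,0,2.2],0],
    [[0.02,-0.05,2],[0,0,3.07],0],
    [[0.02,-0.05,2.3],[0,0,3.07],0],
    [[0.02,-0.05,2.36],[0,0,3.07],0],
    [[0.02,-0.05,2.36],[0,0,3.07],0],
    [[0.02,-0.05,2.36],[0,0,3.07],0]
  ]
}}

```text
time: 22.25
tool_pos: [0.5517, 0.0535, 0.0624]
tool_rot: [-0.0, 0.998, -0.055, 0.001]
contact_force: [0.6, -0.1, -0.5]
gripper_width: 0.354
grasp_force: 60.2
```

Run:
```python
from h import *
s=state(); print(s['tool_pos'],s['gripper_width'],s['grasp_force']); x,y=pocket(44,64); go(x,y,.0185,BY)
print('to C'); go(.6160,.2256,.13,27.6,(x,y,.12,BY))
```

```text
[0.55172652 0.05345629 0.06243749] 0.3535966712285155 60.155450105667114
shift [-0.05  0.09  1.76] turn [-0.   -0.01  0.07] turn deg [-0.  -0.1  0.5] j6 94->102 dj6 8; needs net tool turn 1
to C
shift [ 1.78 -7.23 -0.4 ] turn [ 0.    0.   -4.31] turn deg [  0.    0.  -34.5] j6 102->83 dj6 -20; needs net tool turn -34
```

Emit:
{"op": "jog_arm", "data": {
  "targets": [
    [[-0.05,0.09,0.5],[0,0,0.07],0],
    [[-0.05,0.09,1.1],[0,0,0.07],0],
    [[-0.05,0.09,1.6],[0,0,0.07],0],
    [[-0.05,0.09,1.78],[0,0,0.07],0],
    [[-0.05,0.09,1.78],[0,0,0.07],0],
    [[-0.05,0.09,1.78],[0,0,0.07],0],
    [[-0.05,0.09,1.78],[0,0,0.07],55],
    [[-0.05,0.09,1.78],[0,0,0.07],55]
  ]
}}

```text
time: 23.25
tool_pos: [0.5494, 0.0514, 0.0166]
tool_rot: [0.0, 0.998, -0.06, -0.0]
contact_force: [0.6, -0.2, 0.2]
gripper_width: 0.548
grasp_force: 0.0
```

Emit:
{"op": "jog_arm", "data": {
  "targets": [
    [[0,0,0],[0,0,0],58],
    [[0,0,-0.4],[0,0,0],58],
    [[0,0,-1.8],[0,0,0],58],
    [[0,0,-3.4],[0,0,0],100],
    [[0,0,-4.1],[0,0,0],100],
    [[0,0,-4.1],[0,0,0],100]
  ]
}}

```text
time: 24.0
tool_pos: [0.5506, 0.0513, 0.1212]
tool_rot: [-0.0, 0.998, -0.06, 0.002]
contact_force: [-0.6, 1.1, 0.6]
gripper_width: 1.001
grasp_force: 0.0
```

Emit:
{"op": "jog_arm", "data": {
  "targets": [
    [[0.3,-1,-0.3],[0,0,-0.8],100],
    [[0.8,-3,-0.4],[0,0,-2],100],
    [[1.3,-5.2,-0.4],[0,0,-3.2],100],
    [[1.7,-6.9,-0.4],[0,0,-4.2],100],
    [[1.78,-7.23,-0.4],[0,0,-4.31],100],
    [[1.78,-7.23,-0.4],[0,0,-4.31],100],
    [[1.78,-7.23,-0.4],[0,0,-4.31],100]
  ]
}}

```text
time: 24.88
tool_pos: [0.6149, 0.2241, 0.1286]
tool_rot: [0.0, 0.971, 0.237, -0.001]
contact_force: [0.0, -0.1, 0.3]
gripper_width: 1.003
grasp_force: 0.0
```

Run:
```python
from find import *
im,W,s=shot('wrist'); print(s['tool_pos']); blocks(im,W); go(.6160,.2256,.0095,27.6)
x,y=pocket(44,0); print('to pocket'); go(x,y,.12,BY,(.6160,.2256,.12,27.6))
im,W,s=shot('scene'); blocks(im,W)
```

```text
[0.61488799 0.22409595 0.1285734 ]
[ 85. 142.] ztop 0.073 body cen [597.8 340.7] size [17.9 13.1] ang 38.2 origin [597.8 340.7] 650 tabext (-9, 9)
[252. 174.] ztop 0.025 body cen [616.5 225.2] size [51.9 31.9] ang 27.6 origin [625.4 229.8] 647 tabext (25, 46)
[390. 149.] ztop 0.021 body cen [688.5 147.1] size [43.8  3.1] ang 89.7 origin [688.5 157.1] 18 tabext (-20, 22)
[  8. 314.] ztop 0.019 body cen [400.6 365.3] size [2.3 7.5] ang 91.7 origin [400.3 375.2] 82 tabext (-9, 9)
shift [ 0.07 -0.04  4.78] turn [-0.    0.01 -0.02] turn deg [-0.   0.1 -0.2] j6 76->83 dj6 6; needs net tool turn -0
to pocket
shift [-7.01  7.06  0.  ] turn [0.   0.   4.31] turn deg [ 0.   0.  34.5] j6 83->96 dj6 13; needs net tool turn 34
[252. 185.] ztop 0.072 body cen [596.4 340. ] size [21.  12.8] ang 41.4 origin [596.4 340. ] 20 tabext (-10, 10)
[285. 207.] ztop 0.026 body cen [615.2 223.1] size [53.1 31.4] ang 28.0 origin [624.  227.8] 39 tabext (-25, 46)
[184. 214.] ztop 0.026 body cen [383.2 371.9] size [33.4 54.4] ang -88.0 origin [383.6 361.9] 69 tabext (-45, 24)
[213. 223.] ztop 0.073 body cen [408.2 267.1] size [19.3  9.8] ang 58.1 origin [408.2 267.1] 30 tabext (-10, 10)
```

Emit:
{"op": "jog_arm", "data": {
  "targets": [
    [[0.07,-0.05,1],[0,0,0],100],
    [[0.07,-0.05,2.6],[0,0,0],100],
    [[0.07,-0.05,4.1],[0,0,0],100],
    [[0.07,-0.05,4.7],[0,0,0],100],
    [[0.07,-0.05,4.78],[0,0,0],100],
    [[0.07,-0.05,4.78],[0,0,0],100],
    [[0.07,-0.05,4.78],[0,0,0],20],
    [[0.07,-0.05,4.78],[0,0,0],0]
  ]
}}

```text
time: 25.98
tool_pos: [0.6174, 0.2276, 0.0114]
tool_rot: [0.0, 0.971, 0.238, 0.001]
contact_force: [0.7, -0.5, -0.1]
gripper_width: 0.602
grasp_force: 0.0
```

Emit:
{"op": "jog_arm", "data": {
  "targets": [
    [[0,0,0],[0,0,0],0],
    [[0,0,0],[0,0,0],0],
    [[0,0,-0.5],[0,0,0],0],
    [[0,0,-1.8],[0,0,0],0],
    [[0,0,-3.2],[0,0,0],0],
    [[0,0,-4.2],[0,0,0],0],
    [[0,0,-4.4],[0,0,0],0]
  ]
}}

```text
time: 26.85
tool_pos: [0.6179, 0.2277, 0.123]
tool_rot: [-0.0, 0.971, 0.238, 0.002]
contact_force: [0.3, 0.6, -0.8]
gripper_width: 0.36
grasp_force: 60.2
```

Emit:
{"op": "jog_arm", "data": {
  "targets": [
    [[-0.8,0.8,0],[0,0,0.8],0],
    [[-2.2,2.2,0],[0,0,2],0],
    [[-3.8,3.8,0],[0,0,3.2],0],
    [[-5.4,5.4,0],[0,0,4],0],
    [[-6.8,6.8,0],[0,0,4.31],0],
    [[-7.01,7.06,0],[0,0,4.31],0],
    [[-7.01,7.06,0],[0,0,4.31],0]
  ]
}}

```text
time: 27.72
tool_pos: [0.5424, -0.0102, 0.1193]
tool_rot: [-0.0, 0.998, -0.061, -0.001]
contact_force: [-0.1, -0.2, -1.5]
gripper_width: 0.355
grasp_force: 60.2
```

Run:
```python
from h import *
s=state(); print(s['tool_pos'],s['gripper_width'],s['grasp_force']); go(*pocket(44,0),.04,BY)
```

```text
[ 0.54238582 -0.01018666  0.11926819] 0.3547938589611517 60.187697410583496
shift [0.02 0.08 3.17] turn [-0.    0.01 -0.01] turn deg [-0.   0.1 -0.1] j6 88->96 dj6 8; needs net tool turn -0
```

Emit:
{"op": "jog_arm", "data": {
  "targets": [
    [[0.1,0.08,0.6],[0,0,0],0],
    [[0.1,0.08,1.6],[0,0,0],0],
    [[0.1,0.08,2.3],[0,0,0],0],
    [[0.1,0.08,2.4],[0,0,0],0],
    [[0.1,0.08,2.4],[0,0,0],0],
    [[0.1,0.08,2.4],[0,0,0],0]
  ]
}}

```text
time: 28.48
tool_pos: [0.5459, -0.0125, 0.0611]
tool_rot: [0.0, 0.998, -0.06, 0.001]
contact_force: [-0.1, 1.5, -0.2]
gripper_width: 0.359
grasp_force: 60.2
```

Run:
```python
from h import *
s=state(); print(s['tool_pos'],s['gripper_width'],s['grasp_force']); x,y=pocket(44,0,-8); go(x,y,.0185,BY)
print('to A'); go(.400,.3,.15,92.5,(x,y,.12,BY))
```

```text
[ 0.54593071 -0.01250978  0.06109509] 0.35871931332935364 60.174819231033325
shift [-0.06 -0.    1.7 ] turn [ 0.   -0.01 -0.01] turn deg [ 0.  -0.1 -0.1] j6 88->96 dj6 8; needs net tool turn -0
to A
shift [ -7.23 -11.71  -1.2 ] turn [  0.     0.   -12.42] turn deg [  0.    0.  -99.4] j6 96->34 dj6 -61; needs net tool turn -99
```

Emit:
{"op": "jog_arm", "data": {
  "targets": [
    [[-0.06,0,0.5],[0,0,0],0],
    [[-0.06,0,1.1],[0,0,0],0],
    [[-0.06,0,1.55],[0,0,0],0],
    [[-0.06,0,1.7],[0,0,0],0],
    [[-0.06,0,1.7],[0,0,0],0],
    [[-0.06,0,1.7],[0,0,0],0],
    [[-0.06,0,1.7],[0,0,0],55],
    [[-0.06,0,1.7],[0,0,0],55]
  ]
}}

```text
time: 29.48
tool_pos: [0.5437, -0.0123, 0.0176]
tool_rot: [0.0, 0.998, -0.06, 0.0]
contact_force: [1.2, -0.2, 0.0]
gripper_width: 0.552
grasp_force: 0.0
```

Emit:
{"op": "jog_arm", "data": {
  "targets": [
    [[0,0,0],[0,0,0],58],
    [[0,0,-0.4],[0,0,0],58],
    [[0,0,-1.8],[0,0,0],58],
    [[0,0,-3.4],[0,0,0],100],
    [[0,0,-4.8],[0,0,0],100],
    [[0,0,-5.2],[0,0,0],100],
    [[0,0,-5.2],[0,0,0],100]
  ]
}}

```text
time: 30.35
tool_pos: [0.5438, -0.0123, 0.1479]
tool_rot: [0.0, 0.998, -0.06, 0.001]
contact_force: [0.1, 0.4, -0.1]
gripper_width: 0.995
grasp_force: 0.0
```

Emit:
{"op": "jog_arm", "data": {
  "targets": [
    [[-0.5,-0.8,0],[0,0,-0.8],100],
    [[-1.5,-2.6,0],[0,0,-2.1],100],
    [[-2.7,-4.8,0],[0,0,-3.4],100],
    [[-3.9,-7,0],[0,0,-4.7],100],
    [[-5.1,-9.2,0],[0,0,-6],100],
    [[-6.3,-11.4,0],[0,0,-7.3],100],
    [[-7.5,-13.4,0],[0,0,-8.6],100],
    [[-8.2,-14.5,0],[0,0,-9.9],100]
  ]
}}

```text
time: 31.35
tool_pos: [0.3811, 0.3737, 0.1449]
tool_rot: [-0.0, 0.805, 0.593, -0.002]
contact_force: [-0.5, 0.5, 0.6]
gripper_width: 1.0
grasp_force: 0.0
```

Run:
```python
from find import *
im,W,s=shot('wrist'); print(s['tool_pos']); blocks(im,W); go(.3838,.3750,.1,92.4)
```

```text
[0.38113861 0.37365368 0.14490351]
[502. 137.] ztop 0.033 body cen [576.9 345.7] size [12.6  5.4] ang 81.6 origin [578.4 355.6] 199 tabext (-16, 20)
[256. 180.] ztop 0.025 body cen [383.6 375.1] size [31.9 52. ] ang -87.0 origin [384.2 365.1] 397 tabext (-46, 26)
[325. 288.] ztop 0.072 body cen [408.9 269.7] size [19.1 12.6] ang 58.4 origin [408.9 269.7] 355 tabext (-10, 10)
shift [0.02 0.16 1.8 ] turn [-0.03  0.   -2.41] turn deg [ -0.3   0.  -19.3] j6 53->42 dj6 -12; needs net tool turn -19
```

Emit:
{"op": "jog_arm", "data": {
  "targets": [
    [[0.02,0.16,0.3],[0,0,-0.9],100],
    [[0.02,0.16,1],[0,0,-1.9],100],
    [[0.02,0.16,1.6],[0,0,-2.4],100],
    [[0.02,0.16,1.8],[0,0,-2.4],100],
    [[0.02,0.16,1.8],[0,0,-2.4],100],
    [[0.02,0.16,1.8],[0,0,-2.4],100]
  ]
}}

```text
time: 32.15
tool_pos: [0.388, 0.3716, 0.1029]
tool_rot: [0.0, 0.698, 0.716, 0.0]
contact_force: [0.7, 0.1, -0.0]
gripper_width: 0.998
grasp_force: 0.0
```

Run:
```python
from h import *
s=state(); print(s['tool_pos']); go(.3837,.3750,.0095,92.6)
```

```text
[0.3879968  0.37161742 0.10286408]
shift [ 0.14 -0.17  3.73] turn [ 0.   -0.   -0.15] turn deg [ 0.  -0.  -1.2] j6 34->42 dj6 7; needs net tool turn -1
```

Emit:
{"op": "jog_arm", "data": {
  "targets": [
    [[0.14,-0.17,0.6],[0,0,-0.1],100],
    [[0.14,-0.17,1.8],[0,0,-0.1],100],
    [[0.14,-0.17,3],[0,0,-0.1],100],
    [[0.14,-0.17,3.6],[0,0,-0.1],100],
    [[0.14,-0.17,3.73],[0,0,-0.1],100],
    [[0.14,-0.17,3.73],[0,0,-0.1],100],
    [[0.14,-0.17,3.73],[0,0,-0.1],20],
    [[0.14,-0.17,3.73],[0,0,-0.1],0]
  ]
}}

```text
time: 33.15
tool_pos: [0.384, 0.3754, 0.0103]
tool_rot: [0.0, 0.693, 0.721, 0.001]
contact_force: [0.1, -0.7, 1.3]
gripper_width: 0.599
grasp_force: 0.0
```

Emit:
{"op": "jog_arm", "data": {
  "targets": [
    [[0,0,0],[0,0,0],0],
    [[0,0,0],[0,0,0],0],
    [[0,0,-0.5],[0,0,0],0],
    [[0,0,-1.8],[0,0,0],0],
    [[0,0,-3.2],[0,0,0],0],
    [[0,0,-4.4],[0,0,0],0],
    [[0,0,-4.6],[0,0,0],0]
  ]
}}

```text
time: 34.02
tool_pos: [0.3847, 0.3759, 0.1274]
tool_rot: [0.0, 0.693, 0.721, 0.003]
contact_force: [0.0, 0.2, -0.7]
gripper_width: 0.356
grasp_force: 59.9
```

Emit:
{"op": "jog_arm", "data": {
  "targets": [
    [[-0.8,0.1,0],[0,0,-0.8],0],
    [[-2.6,0.4,0],[0,0,-2.1],0],
    [[-4.9,0.7,0],[0,0,-3.4],0],
    [[-7.2,1,0],[0,0,-4.7],0],
    [[-9.5,1.4,0],[0,0,-6],0],
    [[-11.8,1.7,0],[0,0,-7.3],0],
    [[-14,2.1,0],[0,0,-8.6],0],
    [[-15.2,2.2,0],[0,0,-9.9],0]
  ]
}}

```text
time: 35.02
tool_pos: [0.4522, 0.0006, 0.123]
tool_rot: [-0.001, 0.13, 0.992, 0.0]
contact_force: [0.7, 0.3, -0.9]
gripper_width: 0.357
grasp_force: 59.9
```

Run:
```python
from h import *
s=state(); print(s['tool_pos'],s['gripper_width'],s['grasp_force']); go(*pocket(-44,0),.06,180+BY)
```

```text
[0.45218127 0.0006054  0.12295864] 0.3573096322072955 59.88327383995056
shift [-0.14 -0.05  2.52] turn [-0.   -0.01 -1.  ] turn deg [-0.  -0.1 -8. ] j6 -84->-83 dj6 1; needs net tool turn -8
```

Emit:
{"op": "jog_arm", "data": {
  "targets": [
    [[-0.14,-0.05,0.5],[0,0,-0.7],0],
    [[-0.14,-0.05,1.4],[0,0,-1],0],
    [[-0.14,-0.05,2.3],[0,0,-1],0],
    [[-0.14,-0.05,2.52],[0,0,-1],0],
    [[-0.14,-0.05,2.52],[0,0,-1],0],
    [[-0.14,-0.05,2.52],[0,0,-1],0]
  ]
}}

```text
time: 35.78
tool_pos: [0.4567, 0.0001, 0.0621]
tool_rot: [0.001, 0.062, 0.998, -0.0]
contact_force: [-0.1, -0.4, 0.2]
gripper_width: 0.356
grasp_force: 59.9
```

Run:
```python
from h import *
s=state(); print(s['tool_pos'],s['gripper_width'],s['grasp_force']); x,y=pocket(-44,0); go(x,y,.0172,180+BY)
# S1 tipping: +z dir 128.5; tool x along it, start 45 mm on the stepped side
b=np.radians(128.3); t=np.array([.5975,.3412]); p=t+.055*np.array([np.cos(b),np.sin(b)]); print(p)
print('to S1'); go(p[0],p[1],.15,128.3,(x,y,.14,180+BY)); go(p[0],p[1],.15,38.3,(x,y,.14,180+BY))
```

```text
[4.56672843e-01 1.22166491e-04 6.21461111e-02] 0.35583358263171583 59.87290441989899
shift [ 0.05 -0.07  1.8 ] turn [-0.    0.01 -0.04] turn deg [-0.   0.1 -0.3] j6 -92->-83 dj6 9; needs net tool turn -0
[0.56341215 0.3843627 ]
to S1
shift [-2.45 15.84 -0.4 ] turn [0.  0.  5.6] turn deg [ 0.   0.  44.8] j6 -83->-4 dj6 79; needs net tool turn 45
shift [-2.45 15.84 -0.4 ] turn [ 0.    0.   16.86] turn deg [  0.    0.  134.8] j6 -83->86 dj6 169; needs net tool turn 135
```

Emit:
{"op": "jog_arm", "data": {
  "targets": [
    [[0.05,-0.07,0.5],[0,0,0],0],
    [[0.05,-0.07,1.1],[0,0,0],0],
    [[0.05,-0.07,1.6],[0,0,0],0],
    [[0.05,-0.07,1.8],[0,0,0],0],
    [[0.05,-0.07,1.8],[0,0,0],0],
    [[0.05,-0.07,1.8],[0,0,0],0],
    [[0.05,-0.07,1.8],[0,0,0],55],
    [[0.05,-0.07,1.8],[0,0,0],55]
  ]
}}

```text
time: 36.78
tool_pos: [0.4546, -0.0014, 0.0163]
tool_rot: [0.0, 0.063, 0.998, 0.0]
contact_force: [0.4, -0.2, -1.0]
gripper_width: 0.547
grasp_force: 0.0
```

Emit:
{"op": "jog_arm", "data": {
  "targets": [
    [[0,0,0],[0,0,0],58],
    [[0,0,-0.4],[0,0,0],58],
    [[0,0,-1.8],[0,0,0],58],
    [[0,0,-3.4],[0,0,0],0],
    [[0,0,-4.6],[0,0,0],0],
    [[0,0,-4.9],[0,0,0],0],
    [[0,0,-4.9],[0,0,0],0]
  ]
}}

```text
time: 37.65
tool_pos: [0.4546, -0.0014, 0.1388]
tool_rot: [0.0, 0.063, 0.998, -0.0]
contact_force: [-0.1, 0.5, 0.4]
gripper_width: 0.001
grasp_force: 0.0
```

Emit:
{"op": "jog_arm", "data": {
  "targets": [
    [[-0.2,1,-0.2],[0,0,0.4],0],
    [[-0.5,3,-0.4],[0,0,1.2],0],
    [[-0.9,5.3,-0.4],[0,0,2.1],0],
    [[-1.3,7.6,-0.4],[0,0,3],0],
    [[-1.6,9.9,-0.4],[0,0,3.8],0],
    [[-2,12.2,-0.4],[0,0,4.6],0],
    [[-2.3,14.4,-0.4],[0,0,5.3],0],
    [[-2.45,15.7,-0.4],[0,0,5.6],0]
  ]
}}

```text
time: 38.65
tool_pos: [0.5633, 0.3823, 0.1456]
tool_rot: [-0.001, 0.438, 0.899, -0.002]
contact_force: [-0.2, -0.5, 0.4]
gripper_width: 0.002
grasp_force: 0.0
```

Run:
```python
from find import *
im,W,s=shot('wrist'); print(s['tool_pos'],s['gripper_width']); blocks(im,W); go(.5634,.3844,.061,128.3)
im,W,s=shot('scene');blocks(im,W)
```

```text
[0.56334719 0.38226845 0.14555089] 0.0017354810806420244
[ 24. 180.] ztop 0.053 body cen [417.1 271.8] size [20.7 23.8] ang 148.9 origin [417.1 271.8] 0 tabext (-12, 12)
[255. 227.] ztop 0.052 body cen [589.2 351.7] size [31.3 11.1] ang 37.5 origin [589.2 351.7] 0 tabext (-16, 16)
shift [-0.02 -0.01  3.39] turn [-0.01 -0.02 -0.03] turn deg [-0.1 -0.1 -0.2] j6 -10->-4 dj6 6; needs net tool turn -0
[252. 185.] ztop 0.073 body cen [595.9 339.1] size [18.1 11.5] ang 40.6 origin [595.9 339.1] 19 tabext (-9, 9)
[213. 223.] ztop 0.073 body cen [408.  266.8] size [20.5  9.9] ang 57.4 origin [408.  266.8] 28 tabext (-10, 10)
```

Emit:
{"op": "jog_arm", "data": {
  "targets": [
    [[0,0,0.8],[0,0,0],0],
    [[0,0,2.2],[0,0,0],0],
    [[0,0,3.2],[0,0,0],0],
    [[0,0,3.36],[0,0,0],0],
    [[-0.4,0,3.36],[0,0,0],0],
    [[-0.9,0,3.36],[0,0,0],0],
    [[-1.2,0,3.36],[0,0,0],0],
    [[-1.3,0,3.36],[0,0,0],0]
  ]
}}

```text
time: 39.75
tool_pos: [0.5854, 0.3542, 0.0657]
tool_rot: [0.0, 0.439, 0.899, 0.001]
contact_force: [0.7, 0.3, 0.1]
gripper_width: -0.001
grasp_force: 0.0
```

Emit:
{"op": "jog_arm", "data": {
  "targets": [
    [[-0.2,0,0],[0,0,0],0],
    [[-0.4,0,0],[0,0,0],0],
    [[-0.6,0,0],[0,0,0],0],
    [[-0.8,0,0],[0,0,0],0],
    [[-1,0,0],[0,0,0],0],
    [[-1.2,0,0],[0,0,0],0],
    [[-1.4,0,0],[0,0,0],0],
    [[-1.6,0,0],[0,0,0],0]
  ]
}}

```text
time: 40.75
tool_pos: [0.6092, 0.323, 0.0648]
tool_rot: [-0.0, 0.438, 0.899, -0.0]
contact_force: [-1.1, 0.3, 0.9]
gripper_width: 0.001
grasp_force: 0.0
```

Emit:
{"op": "jog_arm", "data": {
  "targets": [
    [[0,0,0],[0,0,0],0],
    [[0,0,0],[0,0,0],0],
    [[0,0,0],[0,0,0],0],
    [[0,0,-0.5],[0,0,0],0],
    [[0.2,0,-1.8],[0,0,0],50],
    [[1,0,-3],[0,0,0],100],
    [[2,0,-3.6],[0,0,0],100],
    [[2,0,-3.6],[0,0,0],100]
  ]
}}

```text
time: 41.75
tool_pos: [0.5777, 0.3648, 0.157]
tool_rot: [0.001, 0.437, 0.899, 0.001]
contact_force: [0.0, -0.1, 0.0]
gripper_width: 0.849
grasp_force: 0.0
```

Run:
```python
from find import *
im,W,s=shot('wrist'); print(s['tool_pos'],s['gripper_width']); blocks(im,W); save('w5.png',im)
im,W,s=shot('scene');blocks(im,W)
```

```text
[0.57770451 0.36481218 0.15697018] 0.8490369787336687
[ 24. 148.] ztop 0.053 body cen [416.7 271.2] size [22.7 23.9] ang 149.0 origin [416.7 271.2] 0 tabext (-12, 12)
[252. 243.] ztop 0.025 body cen [617.5 315.9] size [31.5 52.8] ang -52.7 origin [623.6 308. ] 290 tabext (-46, 26)
[266. 193.] ztop 0.026 body cen [617.  313.6] size [34.8 52.8] ang -51.7 origin [623.2 305.8] 67 tabext (-45, 26)
[213. 223.] ztop 0.073 body cen [408.2 267.2] size [19.   9.9] ang 58.3 origin [408.2 267.2] 28 tabext (-9, 9)
```

View pics/w5.png

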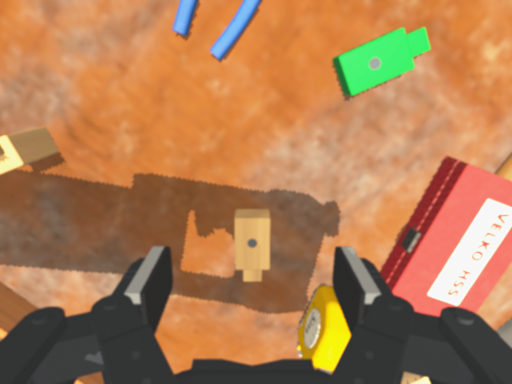

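The picture shows S1 fallen at (252,243), hole up, tab toward the bottom. I take it next.

Run:
```python
from h import *
go(.6175,.3159,.06,127.3); x,y=pocket(44,-64); go(x,y,.12,180+BY,(.6175,.3159,.12,127.3))
```

```text
shift [-2.47  0.11  3.76] turn [-0.01  0.    0.1 ] turn deg [-0.1  0.   0.8] j6 -12->-10 dj6 2; needs net tool turn 1
shift [-10.46 -12.12   0.  ] turn [ 0.    0.   -5.73] turn deg [  0.    0.  -45.8] j6 -10->-91 dj6 -81; needs net tool turn -46
```

Emit:
{"op": "jog_arm", "data": {
  "targets": [
    [[-0.5,0,0.5],[0,0,0.1],100],
    [[-1.5,0.1,1.8],[0,0,0.1],100],
    [[-2.3,0.1,3.1],[0,0,0.1],100],
    [[-2.47,0.11,3.7],[0,0,0.1],100],
    [[-2.47,0.11,3.76],[0,0,0.1],100],
    [[-2.47,0.11,3.76],[0,0,0.1],100],
    [[-2.47,0.11,3.76],[0,0,0.1],100]
  ]
}}

```text
time: 42.72
tool_pos: [0.6191, 0.3166, 0.0626]
tool_rot: [0.001, 0.444, 0.896, 0.001]
contact_force: [0.2, 0.4, -0.2]
gripper_width: 0.999
grasp_force: 0.0
```

Run:
```python
from find import *
im,W,s=shot('wrist'); blocks(im,W);print(s['tool_pos']); go(.6175,.3159,.0095,127.3)
```

```text
[248. 220.] ztop 0.025 body cen [617.4 315.7] size [32.1 52.4] ang -51.7 origin [623.6 307.8] 621 tabext (-47, 26)
[0.61914538 0.31663232 0.06264692]
shift [ 0.02 -0.07  2.12] turn [ 0.02  0.01 -0.  ] turn deg [ 0.1  0.  -0. ] j6 -16->-10 dj6 6; needs net tool turn -0
```

Emit:
{"op": "jog_arm", "data": {
  "targets": [
    [[0.02,-0.07,0.6],[0,0,-0.1],100],
    [[0.02,-0.07,1.6],[0,0,-0.1],100],
    [[0.02,-0.07,2.1],[0,0,-0.1],100],
    [[0.02,-0.07,2.12],[0,0,-0.1],100],
    [[0.02,-0.07,2.12],[0,0,-0.1],100],
    [[0.02,-0.07,2.12],[0,0,-0.1],20],
    [[0.02,-0.07,2.12],[0,0,-0.1],0],
    [[0.02,-0.07,2.12],[0,0,-0.1],0]
  ]
}}

```text
time: 43.78
tool_pos: [0.617, 0.3151, 0.0082]
tool_rot: [0.0, 0.438, 0.899, 0.0]
contact_force: [0.2, -0.0, 0.5]
gripper_width: 0.379
grasp_force: 0.0
```

Emit:
{"op": "jog_arm", "data": {
  "targets": [
    [[0,0,0],[0,0,0],0],
    [[0,0,0],[0,0,0],0],
    [[0,0,-0.5],[0,0,0],0],
    [[0,0,-1.8],[0,0,0],0],
    [[0,0,-3.2],[0,0,0],0],
    [[0,0,-4.2],[0,0,0],0],
    [[0,0,-4.4],[0,0,0],0]
  ]
}}

```text
time: 44.65
tool_pos: [0.6179, 0.3155, 0.1208]
tool_rot: [0.001, 0.438, 0.899, 0.002]
contact_force: [0.7, -0.2, -0.3]
gripper_width: 0.358
grasp_force: 60.7
```

Emit:
{"op": "jog_arm", "data": {
  "targets": [
    [[-0.7,-0.8,0],[0,0,-0.4],0],
    [[-2,-2.3,0],[0,0,-1.2],0],
    [[-3.5,-4.1,0],[0,0,-2.1],0],
    [[-5.1,-5.9,0],[0,0,-3],0],
    [[-6.7,-7.7,0],[0,0,-3.9],0],
    [[-8.3,-9.6,0],[0,0,-4.8],0],
    [[-9.8,-11.4,0],[0,0,-5.5],0],
    [[-10.46,-12.1,0],[0,0,-5.6],0]
  ]
}}

```text
time: 45.65
tool_pos: [0.5377, -0.0797, 0.1163]
tool_rot: [-0.001, 0.064, 0.998, 0.0]
contact_force: [0.5, 0.5, -0.8]
gripper_width: 0.361
grasp_force: 60.6
```

Run:
```python
from h import *
s=state(); print(s['tool_pos'],s['gripper_width'],s['grasp_force']); go(*pocket(44,-64),.06,180+BY)
```

```text
[ 0.53769296 -0.07973953  0.11633299] 0.3612522584160533 60.64170956611633
shift [0.13 0.15 2.25] turn [-0.   -0.02 -0.06] turn deg [-0.  -0.1 -0.4] j6 -99->-91 dj6 8; needs net tool turn -0
```

Emit:
{"op": "jog_arm", "data": {
  "targets": [
    [[0.13,0.15,0.6],[0,0,0],0],
    [[0.13,0.15,1.5],[0,0,0],0],
    [[0.13,0.15,2.1],[0,0,0],0],
    [[0.13,0.15,2.25],[0,0,0],0],
    [[0.13,0.15,2.25],[0,0,0],0],
    [[0.13,0.15,2.25],[0,0,0],0]
  ]
}}

```text
time: 46.4
tool_pos: [0.5375, -0.0732, 0.0624]
tool_rot: [0.001, 0.062, 0.998, -0.0]
contact_force: [1.1, 0.4, -0.0]
gripper_width: 0.354
grasp_force: 60.6
```

Run:
```python
from h import *
s=state(); print(s['tool_pos']); x,y=pocket(44,-64); go(x,y,.016,180+BY)
# S2: +z dir -31 (axis 59); body shelf (417,271.5)
for ang in (-31,59,149,-121):
  b=np.radians(-31); t=np.array([.4089,.2694]); p=t+.055*np.array([np.cos(b),np.sin(b)]); print(ang,p,end=' ')
  go(p[0],p[1],.15,ang,(x,y,.14,180+BY))
```

```text
[ 0.53750532 -0.07317289  0.0624173 ]
shift [ 0.09 -0.11  1.86] turn [-0.    0.01 -0.04] turn deg [-0.   0.1 -0.3] j6 -98->-91 dj6 7; needs net tool turn -0
-31 [0.4560442  0.24107291] shift [ 4.65 12.2  -0.4 ] turn [ -0.    -0.   -19.48] turn deg [  -0.    -0.  -155.9] j6 -91->149 dj6 240; needs net tool turn 204
59 [0.4560442  0.24107291] shift [ 4.65 12.2  -0.4 ] turn [ 0.    0.   14.27] turn deg [  0.    0.  114.1] j6 -91->59 dj6 150; needs net tool turn 114
149 [0.4560442  0.24107291] shift [ 4.65 12.2  -0.4 ] turn [0.   0.   3.02] turn deg [ 0.   0.  24.1] j6 -91->-31 dj6 60; needs net tool turn 24
-121 [0.4560442  0.24107291] shift [ 4.65 12.2  -0.4 ] turn [ 0.    0.   -8.23] turn deg [  0.    0.  -65.9] j6 -91->-121 dj6 -30; needs net tool turn -66
```

Emit:
{"op": "jog_arm", "data": {
  "targets": [
    [[0.09,-0.11,0.5],[0,0,0],0],
    [[0.09,-0.11,1.2],[0,0,0],0],
    [[0.09,-0.11,1.7],[0,0,0],0],
    [[0.09,-0.11,1.86],[0,0,0],0],
    [[0.09,-0.11,1.86],[0,0,0],0],
    [[0.09,-0.11,1.86],[0,0,0],0],
    [[0.09,-0.11,1.86],[0,0,0],55],
    [[0.09,-0.11,1.86],[0,0,0],55]
  ]
}}

```text
time: 47.4
tool_pos: [0.5343, -0.0757, 0.0151]
tool_rot: [0.0, 0.063, 0.998, -0.0]
contact_force: [0.5, -0.4, -0.3]
gripper_width: 0.546
grasp_force: 0.0
```

Emit:
{"op": "jog_arm", "data": {
  "targets": [
    [[0,0,0],[0,0,0],58],
    [[0,0,-0.4],[0,0,0],58],
    [[0,0,-1.8],[0,0,0],58],
    [[0,0,-3.4],[0,0,0],0],
    [[0,0,-4.7],[0,0,0],0],
    [[0,0,-5],[0,0,0],0],
    [[0,0,-5],[0,0,0],0]
  ]
}}

```text
time: 48.28
tool_pos: [0.5342, -0.0756, 0.1401]
tool_rot: [0.0, 0.063, 0.998, -0.0]
contact_force: [-0.0, -0.6, 0.4]
gripper_width: -0.0
grasp_force: 0.0
```

Emit:
{"op": "jog_arm", "data": {
  "targets": [
    [[0.3,0.8,-0.2],[0,0,0.2],0],
    [[1,2.4,-0.4],[0,0,0.6],0],
    [[1.8,4.4,-0.4],[0,0,1.1],0],
    [[2.6,6.5,-0.4],[0,0,1.6],0],
    [[3.4,8.6,-0.4],[0,0,2.1],0],
    [[4.1,10.6,-0.4],[0,0,2.6],0],
    [[4.6,12,-0.4],[0,0,3],0],
    [[4.65,12.2,-0.4],[0,0,3.02],0]
  ]
}}

```text
time: 49.28
tool_pos: [0.455, 0.2428, 0.1477]
tool_rot: [-0.002, 0.268, 0.963, -0.001]
contact_force: [0.5, -1.4, -1.2]
gripper_width: -0.001
grasp_force: 0.0
```

Run:
```python
from find import *
im,W,s=shot('wrist'); print(s['tool_pos'],s['gripper_width']); blocks(im,W); go(.4560,.2411,.060,149)
im,W,s=shot('scene');blocks(im,W)
```

```text
[0.45503525 0.24282378 0.14766675] -0.0014361008014007227
[250. 124.] ztop 0.073 body cen [408.3 269.3] size [17.4 11.8] ang 59.2 origin [408.3 269.3] 528 tabext (-9, 9)
shift [-0.05 -0.02  3.52] turn [-0.02 -0.02 -0.02] turn deg [-0.2 -0.1 -0.2] j6 -39->-31 dj6 8; needs net tool turn -0
[213. 223.] ztop 0.073 body cen [407.8 266.5] size [20.5 10. ] ang 57.8 origin [407.8 266.5] 29 tabext (-10, 10)
```

Emit:
{"op": "jog_arm", "data": {
  "targets": [
    [[0,0,0.8],[0,0,0],0],
    [[0,0,2.2],[0,0,0],0],
    [[-0.05,0,3.2],[0,0,0],0],
    [[-0.05,0,3.5],[0,0,0],0],
    [[0.4,0,3.5],[0,0,0],0],
    [[0.9,0,3.5],[0,0,0],0],
    [[1.2,0,3.5],[0,0,0],0],
    [[1.3,0,3.5],[0,0,0],0]
  ]
}}

```text
time: 50.38
tool_pos: [0.429, 0.259, 0.0633]
tool_rot: [0.001, 0.27, 0.963, 0.0]
contact_force: [0.4, -0.4, -0.3]
gripper_width: 0.002
grasp_force: 0.0
```

Emit:
{"op": "jog_arm", "data": {
  "targets": [
    [[0.2,0,0],[0,0,0],0],
    [[0.4,0,0],[0,0,0],0],
    [[0.6,0,0],[0,0,0],0],
    [[0.8,0,0],[0,0,0],0],
    [[1,0,0],[0,0,0],0],
    [[1.2,0,0],[0,0,0],0],
    [[1.4,0,0],[0,0,0],0],
    [[1.6,0,0],[0,0,0],0]
  ]
}}

```text
time: 51.38
tool_pos: [0.3947, 0.2794, 0.0625]
tool_rot: [-0.0, 0.27, 0.963, -0.0]
contact_force: [0.0, -0.1, -0.4]
gripper_width: -0.003
grasp_force: 0.0
```

Emit:
{"op": "jog_arm", "data": {
  "targets": [
    [[0,0,0],[0,0,0],0],
    [[0,0,0],[0,0,0],0],
    [[0,0,0],[0,0,0],0],
    [[0,0,-0.5],[0,0,0],0],
    [[0,0,-1.8],[0,0,0],50],
    [[0,0,-3],[0,0,0],100],
    [[0,0,-3.6],[0,0,0],100],
    [[0,0,-3.6],[0,0,0],100]
  ]
}}

```text
time: 52.38
tool_pos: [0.3958, 0.2796, 0.154]
tool_rot: [0.001, 0.27, 0.963, 0.001]
contact_force: [0.4, -0.3, -0.1]
gripper_width: 0.842
grasp_force: 0.0
```

Run:
```python
from find import *
im,W,s=shot('wrist'); print(s['tool_pos'],s['gripper_width']); blocks(im,W); save('w6.png',im)
im,W,s=shot('scene');blocks(im,W)
```

```text
[0.39584155 0.27956714 0.1540417 ] 0.8417335306104267
[248. 147.] ztop 0.025 body cen [379.7 286.2] size [31.6 51.7] ang 149.3 origin [371.1 291.4] 551 tabext (26, 45)
[197. 231.] ztop 0.026 body cen [379.2 284.6] size [33.3 50.5] ang 148.5 origin [370.7 289.9] 81 tabext (-27, 44)
```

View pics/w6.png

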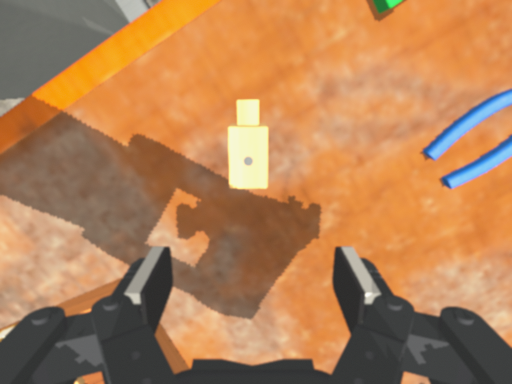

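The picture shows S2 fallen at (248,148), hole up, tab away. Grab it next.

Run:
```python
from h import *
go(.3797,.2862,.06,149.3)
```

```text
shift [ 0.65 -0.05  3.66] turn [-0.01 -0.01 -0.08] turn deg [-0.1 -0.  -0.6] j6 -32->-22 dj6 10; needs net tool turn -1
```

Emit:
{"op": "jog_arm", "data": {
  "targets": [
    [[0.2,0,0.6],[0,0,-0.08],100],
    [[0.6,-0.05,1.8],[0,0,-0.08],100],
    [[0.65,-0.05,3],[0,0,-0.08],100],
    [[0.65,-0.05,3.6],[0,0,-0.08],100],
    [[0.65,-0.05,3.66],[0,0,-0.08],100],
    [[0.65,-0.05,3.66],[0,0,-0.08],100]
  ]
}}

```text
time: 53.22
tool_pos: [0.381, 0.2868, 0.0616]
tool_rot: [0.0, 0.265, 0.964, 0.0]
contact_force: [-0.8, -0.8, -0.0]
gripper_width: 0.998
grasp_force: 0.0
```

Run:
```python
from find import *
im,W,s=shot('wrist'); blocks(im,W);print(s['tool_pos']); go(.3797,.2862,.0095,149.3)
x,y=pocket(-44,-64); go(x,y,.12,BY,(.3797,.2862,.12,149.3))
```

```text
[250. 204.] ztop 0.025 body cen [379.8 286.4] size [32.1 52.2] ang 149.2 origin [371.2 291.5] 1177 tabext (24, 46)
[0.38102988 0.28681771 0.06161174]
shift [ 0.04 -0.06  2.1 ] turn [0.01 0.01 0.  ] turn deg [0.1 0.1 0. ] j6 -31->-22 dj6 9; needs net tool turn 0
shift [ -9.51 -10.7    0.  ] turn [ 0.    0.   19.52] turn deg [  0.    0.  156.2] j6 -22->89 dj6 111; needs net tool turn 156
```

Emit:
{"op": "jog_arm", "data": {
  "targets": [
    [[0.04,-0.06,0.6],[0,0,0],100],
    [[0.04,-0.06,1.6],[0,0,0],100],
    [[0.04,-0.06,2.1],[0,0,0],100],
    [[0.04,-0.06,2.1],[0,0,0],100],
    [[0.04,-0.06,2.1],[0,0,0],100],
    [[0.04,-0.06,2.1],[0,0,0],20],
    [[0.04,-0.06,2.1],[0,0,0],0],
    [[0.04,-0.06,2.1],[0,0,0],0]
  ]
}}

```text
time: 54.28
tool_pos: [0.3791, 0.2859, 0.0089]
tool_rot: [0.0, 0.265, 0.964, 0.0]
contact_force: [-1.4, -0.3, -0.0]
gripper_width: 0.382
grasp_force: 0.1
```

Emit:
{"op": "jog_arm", "data": {
  "targets": [
    [[0,0,0],[0,0,0],0],
    [[0,0,0],[0,0,0],0],
    [[0,0,-0.5],[0,0,0],0],
    [[0,0,-1.8],[0,0,0],0],
    [[0,0,-3.2],[0,0,0],0],
    [[0,0,-4.2],[0,0,0],0],
    [[0,0,-4.4],[0,0,0],0]
  ]
}}

```text
time: 55.15
tool_pos: [0.3799, 0.2864, 0.1208]
tool_rot: [0.001, 0.265, 0.964, 0.001]
contact_force: [-0.3, 0.0, 0.3]
gripper_width: 0.353
grasp_force: 59.9
```

Emit:
{"op": "jog_arm", "data": {
  "targets": [
    [[-0.6,-0.7,0],[0,0,0.8],0],
    [[-1.8,-2,0],[0,0,2.1],0],
    [[-3.2,-3.6,0],[0,0,3.4],0],
    [[-4.6,-5.2,0],[0,0,4.7],0],
    [[-6,-6.8,0],[0,0,6],0],
    [[-7.5,-8.4,0],[0,0,7.3],0],
    [[-8.9,-10,0],[0,0,8.6],0],
    [[-9.5,-10.7,0],[0,0,9.9],0]
  ]
}}

```text
time: 56.15
tool_pos: [0.4458, -0.0677, 0.1173]
tool_rot: [-0.001, 0.821, 0.571, -0.001]
contact_force: [0.2, 0.1, -0.1]
gripper_width: 0.359
grasp_force: 59.8
```

Run:
```python
from h import *
s=state(); print(s['tool_pos'],s['gripper_width'],s['grasp_force']); go(*pocket(-44,-64),.10,BY)
```

```text
[ 0.44582174 -0.06766989  0.11732218] 0.3588079702360308 59.8480099439621
shift [0.12 0.03 0.69] turn [-0.01  0.01  9.56] turn deg [-0.1  0.1 76.4] j6 2->89 dj6 86; needs net tool turn 76
```

Emit:
{"op": "jog_arm", "data": {
  "targets": [
    [[0.12,0.03,0.2],[0,0,0.8],0],
    [[0.12,0.03,0.4],[0,0,2.1],0],
    [[0.12,0.03,0.6],[0,0,3.4],0],
    [[0.12,0.03,0.7],[0,0,4.7],0],
    [[0.12,0.03,0.7],[0,0,6],0],
    [[0.12,0.03,0.7],[0,0,7.3],0],
    [[0.12,0.03,0.7],[0,0,8.6],0],
    [[0.12,0.03,0.7],[0,0,9.56],0]
  ]
}}

```text
time: 57.15
tool_pos: [0.4472, -0.0626, 0.0995]
tool_rot: [-0.0, 0.998, -0.058, -0.001]
contact_force: [-0.6, -0.8, -0.7]
gripper_width: 0.36
grasp_force: 59.8
```

Emit:
{"op": "jog_arm", "data": {
  "targets": [
    [[0,0,0.5],[0,0,0],0],
    [[0,0,1.2],[0,0,0],0],
    [[0,0,1.5],[0,0,0],0],
    [[0,0,1.5],[0,0,0],0],
    [[0,0,1.5],[0,0,0],0]
  ]
}}

```text
time: 57.78
tool_pos: [0.4486, -0.063, 0.0638]
tool_rot: [0.0, 0.998, -0.055, 0.0]
contact_force: [-0.1, 0.8, -0.9]
gripper_width: 0.355
grasp_force: 59.9
```

Run:
```python
from h import *
s=state(); print(s['tool_pos'],s['gripper_width'],s['grasp_force']); x,y=pocket(-44,-64);go(x,y,.016,BY)
go(.5088,.03,.2,83.1,(x,y,.14,BY))
```

```text
[ 0.44855299 -0.0629921   0.06375768] 0.3549725634411869 59.859943985939026
shift [-0.03  0.09  1.91] turn [ 0.   -0.    0.06] turn deg [ 0.  -0.   0.5] j6 79->89 dj6 10; needs net tool turn 1
shift [ 1.98 -4.07 -2.4 ] turn [  0.     0.   -11.24] turn deg [  0.   0. -90.] j6 89->10 dj6 -78; needs net tool turn -90
```

Emit:
{"op": "jog_arm", "data": {
  "targets": [
    [[-0.03,0.09,0.5],[0,0,0.06],0],
    [[-0.03,0.09,1.2],[0,0,0.06],0],
    [[-0.03,0.09,1.75],[0,0,0.06],0],
    [[-0.03,0.09,1.91],[0,0,0.06],0],
    [[-0.03,0.09,1.91],[0,0,0.06],0],
    [[-0.03,0.09,1.91],[0,0,0.06],0],
    [[-0.03,0.09,1.91],[0,0,0.06],55],
    [[-0.03,0.09,1.91],[0,0,0.06],55]
  ]
}}

```text
time: 58.78
tool_pos: [0.4475, -0.0651, 0.016]
tool_rot: [0.0, 0.998, -0.06, 0.0]
contact_force: [-0.3, -0.9, 0.3]
gripper_width: 0.546
grasp_force: 0.0
```

Emit:
{"op": "jog_arm", "data": {
  "targets": [
    [[0,0,0],[0,0,0],58],
    [[0,0,-0.4],[0,0,0],58],
    [[0,0,-1.8],[0,0,0],58],
    [[0,0,-3.4],[0,0,0],100],
    [[0,0,-5.2],[0,0,0],100],
    [[0,0,-6.8],[0,0,0],100],
    [[0,0,-7.4],[0,0,0],100]
  ]
}}

```text
time: 59.65
tool_pos: [0.4486, -0.0655, 0.2044]
tool_rot: [0.001, 0.998, -0.06, 0.003]
contact_force: [0.2, -0.5, -0.5]
gripper_width: 0.998
grasp_force: 0.0
```

Emit:
{"op": "jog_arm", "data": {
  "targets": [
    [[0.2,-0.5,0],[0,0,-0.8],100],
    [[0.6,-1.3,0],[0,0,-2.1],100],
    [[1,-2.1,0],[0,0,-3.4],100],
    [[1.4,-2.9,0],[0,0,-4.7],100],
    [[1.8,-3.6,0],[0,0,-6],100],
    [[2,-4.07,0],[0,0,-7.3],100],
    [[2,-4.07,0],[0,0,-8.6],100],
    [[2,-4.07,0],[0,0,-9.9],100]
  ]
}}

```text
time: 60.65
tool_pos: [0.5083, 0.0303, 0.1992]
tool_rot: [-0.001, 0.805, 0.593, -0.001]
contact_force: [-0.2, 0.1, -0.0]
gripper_width: 1.0
grasp_force: 0.0
```

```bash
cat > chk.py <<'E'
from h import *
im,W,s=shot('wrist'); print(s['tool_pos']);Z=W[...,2]
import sys; save(sys.argv[1],im,1.5)
a=np.radians(BY)
m=(abs(Z-.030)<.003); k,l,st,c=cv2.connectedComponentsWithStats(m.astype(np.uint8))
for i in range(1,k):
    if st[i,4]>150:
        P=W[l==i]; r=cv2.minAreaRect((P[:,:2]*1000).astype(np.float32)); v=np.array(r[0])/1000-BOX
        b=np.array([v[0]*np.cos(a)+v[1]*np.sin(a),-v[0]*np.sin(a)+v[1]*np.cos(a)])*1000
        if max(abs(b))<110: print(c[i].round(),'box-frame origin',(b+[10,0]).round(1),np.round(r[1],1),round(r[2],1),np.median(P[:,2]).round(4))
go(.5049,-.3045,.1,83.2)
E
python3 chk.py w7.png
python3 - <<'E'
from find import *
im,W,s=shot('scene');blocks(im,W)
E
```

```text
[0.50834561 0.03028474 0.19924062]
[356. 159.] box-frame origin [101.9  19.2] [177.    1.1] 83.1 0.03
[163. 180.] box-frame origin [-82.1  34.7] [145.9   1.3] 83.0 0.0301
[288. 132.] box-frame origin [42.8 64.5] [32.2 51.9] 83.2 0.03
[196. 144.] box-frame origin [-43.2  68.2] [32.  51.9] 83.0 0.03
[298. 196.] box-frame origin [43.3  0.8] [32.2 51.9] 82.7 0.0299
[212. 210.] box-frame origin [-42.9   1.2] [32.4 51.8] 82.6 0.0299
[307. 253.] box-frame origin [ 43.9 -63.4] [33.3 52. ] 83.2 0.0299
[224. 267.] box-frame origin [-44.  -63.1] [32.6 52. ] 82.1 0.0299
[259. 294.] box-frame origin [ -12. -103.] [ 64.8 179.7] 60.3 0.03
shift [-12.84   3.81   3.97] turn [-0.02  0.   -1.29] turn deg [ -0.1   0.  -10.3] j6 12->-24 dj6 -36; needs net tool turn -10
```

View pics/w7.png

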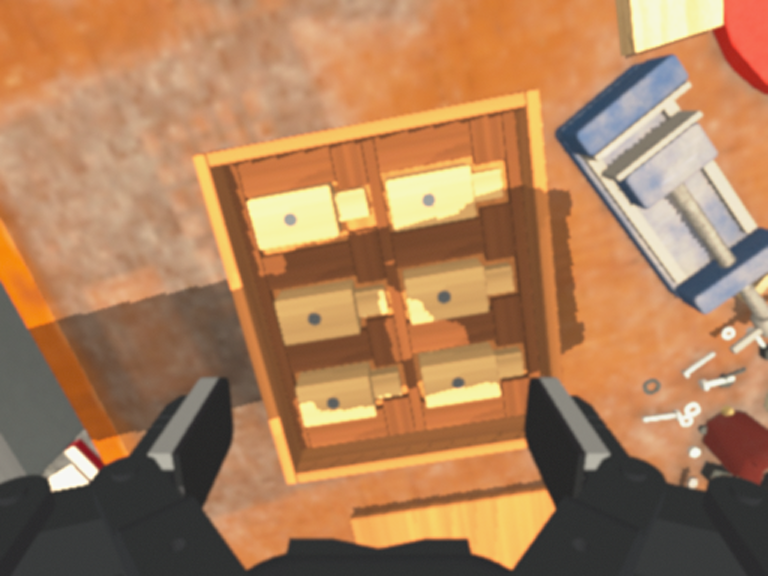

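The picture shows all six blocks seated with tabs to the right, bodies from (290,218) to (458,382). All are within 4.2 mm of their pocket centres and level. Next I fetch the lid.

Emit:
{"op": "jog_arm", "data": {
  "targets": [
    [[-0.8,0.2,0.2],[0,0,-0.3],100],
    [[-2.4,0.7,0.6],[0,0,-0.8],100],
    [[-4.6,1.4,1.2],[0,0,-1.3],100],
    [[-6.8,2,1.8],[0,0,-1.3],100],
    [[-9,2.7,2.4],[0,0,-1.3],100],
    [[-11.2,3.3,2.8],[0,0,-1.3],100],
    [[-12.6,3.75,3],[0,0,-1.3],100],
    [[-12.84,3.81,3],[0,0,-1.3],100]
  ]
}}

```text
time: 61.75
tool_pos: [0.5014, -0.3065, 0.1244]
tool_rot: [-0.001, 0.752, 0.659, -0.0]
contact_force: [0.2, -0.6, -0.2]
gripper_width: 0.995
grasp_force: 0.0
```

Emit:
{"op": "jog_arm", "data": {
  "targets": [
    [[0,0,0],[0,0,0],100],
    [[0,0,0],[0,0,0],100]
  ]
}}

```text
time: 62.0
tool_pos: [0.5026, -0.3036, 0.1258]
tool_rot: [-0.0, 0.75, 0.661, 0.0]
contact_force: [0.2, -0.2, -0.8]
gripper_width: 0.997
grasp_force: 0.0
```

Run:
```python
from h import *
im,W,s=shot('wrist')
Z=W[...,2]; print(s['tool_pos'])
for n,z0 in(('lid',.014),('knob',.042)):
    m=(abs(Z-z0)<0.005); k,l,st,c=cv2.connectedComponentsWithStats(m.astype(np.uint8)); i=1+st[1:,4].argmax()
    P=W[l==i]; print(n,cv2.minAreaRect((P[:,:2]*1000).astype(np.float32)),np.median(P[:,2]),c[i])
go(.5049,-.3045,.0195,83.2)
```

```text
[ 0.50260944 -0.30356809  0.12577671]
lid ((504.5513000488281, -304.73907470703125), (232.48683166503906, 200.33721923828125), 83.23226165771484) 0.01401218182429946 [254.17205645 156.30216706]
knob ((504.7237854003906, -303.9366455078125), (55.129425048828125, 17.826234817504883), 83.42135620117188) 0.041603018805551284 [254.84551952 194.40461792]
shift [-0.03  0.09  4.26] turn [ 0.   -0.   -0.05] turn deg [ 0.  -0.  -0.4] j6 -31->-24 dj6 7; needs net tool turn -0
```

Emit:
{"op": "jog_arm", "data": {
  "targets": [
    [[-0.03,0.09,0.8],[0,0,-0.05],100],
    [[-0.03,0.09,2],[0,0,-0.05],100],
    [[-0.03,0.09,3.3],[0,0,-0.05],100],
    [[-0.03,0.09,4.1],[0,0,-0.05],100],
    [[-0.03,0.09,4.26],[0,0,-0.05],100],
    [[-0.03,0.09,4.26],[0,0,-0.05],60],
    [[-0.03,0.09,4.26],[0,0,-0.05],0],
    [[-0.03,0.09,4.26],[0,0,-0.05],0]
  ]
}}

```text
time: 63.05
tool_pos: [0.5053, -0.3064, 0.0205]
tool_rot: [0.001, 0.748, 0.664, 0.0]
contact_force: [-0.7, 0.4, 0.5]
gripper_width: 0.381
grasp_force: 0.0
```

Emit:
{"op": "jog_arm", "data": {
  "targets": [
    [[0,0,0],[0,0,0],0],
    [[0,0,0],[0,0,0],0],
    [[0,0,0],[0,0,0],0],
    [[0,0,-0.4],[0,0,0],0],
    [[0,0,-1.6],[0,0,0],0],
    [[0,0,-3],[0,0,0],0],
    [[0,0,-3.8],[0,0,0],0],
    [[0,0,-4],[0,0,0],0]
  ]
}}

```text
time: 64.05
tool_pos: [0.505, -0.3061, 0.1203]
tool_rot: [0.001, 0.748, 0.664, 0.0]
contact_force: [0.3, 1.1, -3.6]
gripper_width: 0.192
grasp_force: 61.2
```

Emit:
{"op": "jog_arm", "data": {
  "targets": [
    [[0.8,-0.1,0],[0,0,0],0],
    [[2.4,-0.3,0],[0,0,0],0],
    [[4.3,-0.5,0],[0,0,0],0],
    [[6.2,-0.7,0],[0,0,0],0],
    [[8.1,-0.9,0],[0,0,0],0],
    [[10,-1.1,0],[0,0,0],0],
    [[11.5,-1.2,0],[0,0,0],0],
    [[11.8,-1.23,0],[0,0,0],0]
  ]
}}

```text
time: 65.05
tool_pos: [0.5073, -0.0062, 0.1171]
tool_rot: [-0.002, 0.747, 0.665, -0.001]
contact_force: [-0.3, -0.8, -4.2]
gripper_width: 0.194
grasp_force: 61.1
```

Emit:
{"op": "jog_arm", "data": {
  "targets": [
    [[0,0,0],[0,0,0],0],
    [[0,0,0],[0,0,0],0]
  ]
}}

```text
time: 65.3
tool_pos: [0.5089, -0.0099, 0.1187]
tool_rot: [-0.0, 0.748, 0.663, -0.0]
contact_force: [-0.4, -0.1, -4.3]
gripper_width: 0.197
grasp_force: 61.1
```

Run:
```python
from h import *
im,W,s=shot('wrist'); p=s['tool_pos']; print(p,s['gripper_width'],s['grasp_force'])
Z=W[...,2]; z0=p[2]-.021+.014
m=(abs(Z-z0)<0.004); k,l,st,c=cv2.connectedComponentsWithStats(m.astype(np.uint8)); i=1+st[1:,4].argmax()
P=W[l==i]; print('lid',cv2.minAreaRect((P[:,:2]*1000).astype(np.float32)),np.median(P[:,2]),z0)
Q=P[::20]; A=np.c_[Q[:,:2],np.ones(len(Q))]; print('tilt',np.linalg.lstsq(A,Q[:,2],rcond=None)[0])
go(.5088,-.008,p[2],83.14)
```

```text
[ 0.50887761 -0.00985359  0.11869015] 0.19673557823452542 61.06986165046692
lid ((512.6243896484375, 18.74718475341797), (160.6201934814453, 200.76766967773438), 83.15425109863281) 0.11242830693337011 0.11169014681161854
tilt [-0.00193418  0.00113055  0.11337705]
shift [ 0.08 -0.02  0.01] turn [-0.    0.   -0.01] turn deg [-0.   0.  -0.1] j6 -3->6 dj6 9; needs net tool turn -0
```

Emit:
{"op": "jog_arm", "data": {
  "targets": [
    [[0.01,0,0.4],[0,0,0],0],
    [[0.01,0,1.1],[0,0,0],0],
    [[0.01,0,1.7],[0,0,0],0],
    [[0.01,0,1.9],[0,0,0],0],
    [[0.01,0,1.9],[0,0,0],0],
    [[0.01,0,1.9],[0,0,0],0],
    [[0.01,0,1.9],[0,0,0],0]
  ]
}}

```text
time: 66.22
tool_pos: [0.5099, -0.009, 0.0726]
tool_rot: [0.001, 0.748, 0.664, 0.0]
contact_force: [-0.2, 0.2, -3.7]
gripper_width: 0.197
grasp_force: 61.0
```

Run:
```python
from h import *
s=state(); p=s['tool_pos']; print(p,s['contact_force'])
go(.5093,-.0098,.0565,83.14)
```

```text
[ 0.50993485 -0.00903905  0.07256805] [-0.18288152  0.21674047 -3.73474448]
shift [-0.03 -0.02  0.64] turn [0.01 0.   0.  ] turn deg [0.1 0.  0. ] j6 -3->6 dj6 8; needs net tool turn 0
```

Emit:
{"op": "jog_arm", "data": {
  "targets": [
    [[-0.03,-0.02,0.15],[0,0,0],0],
    [[-0.03,-0.02,0.3],[0,0,0],0],
    [[-0.03,-0.02,0.45],[0,0,0],0],
    [[-0.03,-0.02,0.55],[0,0,0],0],
    [[-0.03,-0.02,0.6],[0,0,0],0],
    [[-0.03,-0.02,0.64],[0,0,0],0],
    [[-0.03,-0.02,0.66],[0,0,0],0],
    [[-0.03,-0.02,0.66],[0,0,0],0]
  ]
}}

```text
time: 67.22
tool_pos: [0.509, -0.0097, 0.0563]
tool_rot: [0.0, 0.748, 0.664, 0.0]
contact_force: [-4.5, 1.0, 5.4]
gripper_width: 0.195
grasp_force: 62.3
```

Emit:
{"op": "jog_arm", "data": {
  "targets": [
    [[0,0,0],[0,0,0],30],
    [[0,0,0],[0,0,0],60],
    [[0,0,0],[0,0,0],100],
    [[0,0,0],[0,0,0],100],
    [[0,0,-1],[0,0,0],100],
    [[0,0,-3],[0,0,0],100],
    [[0,0,-5.2],[0,0,0],100],
    [[0,0,-6],[0,0,0],100]
  ]
}}

```text
time: 68.22
tool_pos: [0.5107, -0.01, 0.2097]
tool_rot: [0.003, 0.748, 0.664, 0.002]
contact_force: [0.1, 0.0, -0.3]
gripper_width: 0.999
grasp_force: 0.0
```

Run:
```python
from h import *
im,W,s=shot('wrist'); print(s['tool_pos'],s['contact_force'])
save('w8.png',im)
Z=W[...,2]
m=(abs(Z-.05)<0.006); k,l,st,c=cv2.connectedComponentsWithStats(m.astype(np.uint8)); i=1+st[1:,4].argmax()
P=W[l==i]; print('lid',cv2.minAreaRect((P[:,:2]*1000).astype(np.float32)),np.median(P[:,2]))
Q=P[::20]; A=np.c_[Q[:,:2],np.ones(len(Q))]; print('tilt',np.linalg.lstsq(A,Q[:,2],rcond=None)[0])
```

```text
[ 0.51065163 -0.00996412  0.20968319] [ 0.06014729  0.01395534 -0.30103675]
lid ((509.9483947753906, -8.358993530273438), (231.21578979492188, 200.557861328125), 83.27057647705078) 0.04997349328237627
tilt [-0.00054671  0.0003804   0.0502443 ]
```

View pics/w8.png

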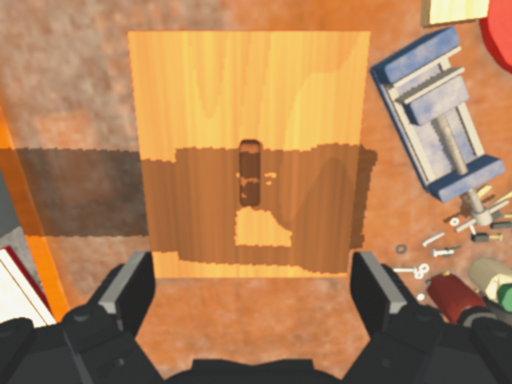

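The picture shows the lid home on the box with its knob at (250,172). It is level, its top is at 50 mm, and its centre is within about 1 mm of the box centre.

```bash
python3 -c "
from h import *
print(job_done())"
```

```text
the job is handed in; nothing more can be done
None
```

The job is handed in: all six blocks are in pockets (within about 4 mm of centre, flat face down, tabs toward +x), and the lid is level on the box within about 1 mm of its centre; the pliers, tape measure and offcut were never handled, and no verdict was returned.

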